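Stack the finned control cases on the cooling plate

TASK

Clear the three finned aluminium cases off the bench and the two sloping rests by stacking them flat on the cooling plate one at a time: largest first, then the medium one, then the smallest on top. Every case's base must rest fully on what is under it, with no part overhanging (the plug sockets do not count), so keep the long sides lined up. Set each one down without dropping it, and leave the meter, the mug and the breakout box where they are.

Things in the scene. Friction and masses are not known exactly. Their poses are not given: they have to be found in the camera images.
- cold_plate: The stacking place: a plain bare-metal (steel) cooling plate fixed to the bench, 210 x 100 x 12 mm (x along its length), origin at the centre of its underside, so its top is 12 mm above the origin. It lies level, long side within 35 degrees of straight ahead.
- dock_medium: Fixed dark steel sloping rest holding the medium case at the start: 34 mm wide (y; narrower than the case, so fingers pass down both sides), about 155 mm long (x), 88 mm high bare, about 125 mm with its case. Its ramp rises 30 degrees towards its +x; at the low (-x) end a lip 12 mm high stops the case. Origin at the centre of its underside, on the bench.
- dock_small: A second rest just like dock_medium; it holds the small case at the start.
- case_large: The largest of three finned cast-aluminium cases, 170 x 70 x 45 mm (x length, y width, z height), 0.49-0.85 kg. Flat base, flat top (fin tips). A black plug socket sticks out 16 mm from the +x end only, at mid height. Origin at the centre of the base, z out of the top. Starts flat on the bench.
- case_medium: The middle one of three finned cast-aluminium cases, 125 x 54 x 38 mm (x length, y width, z height), 0.31-0.55 kg. Flat base, flat top (fin tips). A black plug socket sticks out 16 mm from the +x end only, at mid height. Origin at the centre of the base, z out of the top. Starts on dock_medium, plug end uppermost, base tilted 30 degrees, top facing roughly the robot; lift it square to the ramp.
- case_small: The smallest of three finned cast-aluminium cases, 85 x 40 x 34 mm (x length, y width, z height), 0.18-0.32 kg. Flat base, flat top (fin tips). A black plug socket sticks out 16 mm from the +x end only, at mid height. Origin at the centre of the base, z out of the top. Starts on dock_small, plug end uppermost, base tilted 30 degrees, top facing roughly the robot; lift it square to the ramp.
- case_large_c0 (a point): Corner of the base of case_large, at x +85, y +35, z 0 mm in the case's frame.
- case_large_c1 (a point): Corner of the base of case_large, at x +85, y -35, z 0 mm in the case's frame.
- case_large_c2 (a point): Corner of the base of case_large, at x -85, y -35, z 0 mm in the case's frame.
- case_large_c3 (a point): Corner of the base of case_large, at x -85, y +35, z 0 mm in the case's frame.
- case_medium_c0 (a point): Corner of the base of case_medium, at x +62.5, y +27, z 0 mm in the case's frame.
- case_medium_c1 (a point): Corner of the base of case_medium, at x +62.5, y -27, z 0 mm in the case's frame.
- case_medium_c2 (a point): Corner of the base of case_medium, at x -62.5, y -27, z 0 mm in the case's frame.
- case_medium_c3 (a point): Corner of the base of case_medium, at x -62.5, y +27, z 0 mm in the case's frame.
- case_small_c0 (a point): Corner of the base of case_small, at x +42.5, y +20, z 0 mm in the case's frame.
- case_small_c1 (a point): Corner of the base of case_small, at x +42.5, y -20, z 0 mm in the case's frame.
- case_small_c2 (a point): Corner of the base of case_small, at x -42.5, y -20, z 0 mm in the case's frame.
- case_small_c3 (a point): Corner of the base of case_small, at x -42.5, y +20, z 0 mm in the case's frame.
- probe_stand: Fixed obstacle: a probe stand, an upright steel post 12 mm thick and 240 mm high on a round foot 60 mm across, with a short arm (54 mm) at the top towards its +x. Origin at the centre of its underside.
- multimeter: Bystander: grey handheld meter lying on the bench, 150 x 75 x 34 mm, origin under its centre.
- mug: Bystander: white mug, 80 mm across, 90 mm high, handle at +y, origin under its centre.
- breakout_box: Bystander: black breakout box with brass posts, 100 x 70 x 35 mm (53 with posts), origin under its centre.

How it is judged (in metres and radians):
On the way, in this order (a step that is already met when the one before it is completed fails the run):
1. the large case lies flat, let go and still, with its whole base on the cooling plate (x of case_large_c0 in the frame of cold_plate between -0.1065 and 0.1065 m and y of case_large_c0 in the frame of cold_plate between -0.0515 and 0.0515 m and z of case_large_c0 in the frame of cold_plate between 0.008 and 0.016 m and x of case_large_c1 in the frame of cold_plate between -0.1065 and 0.1065 m and y of case_large_c1 in the frame of cold_plate between -0.0515 and 0.0515 m and z of case_large_c1 in the frame of cold_plate between 0.008 and 0.016 m and x of case_large_c2 in the frame of cold_plate between -0.1065 and 0.1065 m and y of case_large_c2 in the frame of cold_plate between -0.0515 and 0.0515 m and z of case_large_c2 in the frame of cold_plate between 0.008 and 0.016 m and x of case_large_c3 in the frame of cold_plate between -0.1065 and 0.1065 m and y of case_large_c3 in the frame of cold_plate between -0.0515 and 0.0515 m and z of case_large_c3 in the frame of cold_plate between 0.008 and 0.016 m and contact force between the fingers and case_large below 0.1 N and linear speed of case_large below 0.02 m/s), for 0.2 s.
2. the medium case lies flat, let go and still, with its whole base on the large case (x of case_medium_c0 in the frame of case_large between -0.0865 and 0.0865 m and y of case_medium_c0 in the frame of case_large between -0.0365 and 0.0365 m and z of case_medium_c0 in the frame of case_large between 0.041 and 0.049 m and x of case_medium_c1 in the frame of case_large between -0.0865 and 0.0865 m and y of case_medium_c1 in the frame of case_large between -0.0365 and 0.0365 m and z of case_medium_c1 in the frame of case_large between 0.041 and 0.049 m and x of case_medium_c2 in the frame of case_large between -0.0865 and 0.0865 m and y of case_medium_c2 in the frame of case_large between -0.0365 and 0.0365 m and z of case_medium_c2 in the frame of case_large between 0.041 and 0.049 m and x of case_medium_c3 in the frame of case_large between -0.0865 and 0.0865 m and y of case_medium_c3 in the frame of case_large between -0.0365 and 0.0365 m and z of case_medium_c3 in the frame of case_large between 0.041 and 0.049 m and contact force between the fingers and case_medium below 0.1 N and linear speed of case_medium below 0.02 m/s), for 0.2 s.
3. the small case lies flat, let go and still, with its whole base on the medium case (x of case_small_c0 in the frame of case_medium between -0.064 and 0.064 m and y of case_small_c0 in the frame of case_medium between -0.0285 and 0.0285 m and z of case_small_c0 in the frame of case_medium between 0.034 and 0.042 m and x of case_small_c1 in the frame of case_medium between -0.064 and 0.064 m and y of case_small_c1 in the frame of case_medium between -0.0285 and 0.0285 m and z of case_small_c1 in the frame of case_medium between 0.034 and 0.042 m and x of case_small_c2 in the frame of case_medium between -0.064 and 0.064 m and y of case_small_c2 in the frame of case_medium between -0.0285 and 0.0285 m and z of case_small_c2 in the frame of case_medium between 0.034 and 0.042 m and x of case_small_c3 in the frame of case_medium between -0.064 and 0.064 m and y of case_small_c3 in the frame of case_medium between -0.0285 and 0.0285 m and z of case_small_c3 in the frame of case_medium between 0.034 and 0.042 m and contact force between the fingers and case_small below 0.1 N and linear speed of case_small below 0.02 m/s), for 0.2 s.
At the end, for the whole second after the job is handed in: The large case lies on the cooling plate, the medium on the large and the small on the medium, each lying flat (base corners within 4 mm of the supporting top's height) with all four base corners inside the supporting rectangle (1.5 mm allowance), all at rest and released (all of step 1 and all of step 2 and all of step 3); the robot touches nothing.
It fails at once if the meter was pushed more than 30 mm or tipped over (distance of multimeter from where it was at the start of the episode above 0.03 m or angle between multimeter's own z axis and vertical above 0.5 rad).
It fails at once if the mug was pushed more than 30 mm or tipped over (distance of mug from where it was at the start of the episode above 0.03 m or angle between mug's own z axis and vertical above 0.5 rad).
It fails at once if the breakout box was pushed more than 30 mm or tipped over (distance of breakout_box from where it was at the start of the episode above 0.03 m or angle between breakout_box's own z axis and vertical above 0.5 rad).
It fails at once if a case was dropped or knocked loose (moving over 0.45 m/s with no finger on it, as after a fall of 10 mm) ((linear speed of case_large above 0.45 m/s and contact force between the fingers and case_large below 0.05 N) or (linear speed of case_medium above 0.45 m/s and contact force between the fingers and case_medium below 0.05 N) or (linear speed of case_small above 0.45 m/s and contact force between the fingers and case_small below 0.05 N)).
It also fails if it takes over 70 s, if anything falls off the work surface, if the arm or the gripper's body presses on something with over 40 N, if the wrist force passes 120 N, or if a joint passes its speed limit or range.

ROBOT

A 6-joint arm with a two-finger parallel gripper is mounted at the origin on the work surface. World frame = base frame: x ahead of the robot, y to its left, z up, the work surface at z = 0. Lengths are in mm, angles in rad, forces in N, time in s.
With the tool pointing down it reaches from about 275 to 750 mm from the base axis. Payload 10.2 kg.
Tool frame: the origin (TCP) lies on the centre line of the jaws, within the pads' length; the fingertips stand 17 mm ahead of it and the grasp point (between the pads) lies 2 mm behind it; z points along the fingers, y is the line along which they close (so a half turn about z gives the same grasp; the last joint's range is limited). The gripper opens to 85 mm and grips with 20 to 120 N. Pads are 22 mm wide; open, the fingers measure 114 mm over their backs; the gripper's body (76 mm by 85 mm) begins 54 mm behind the grasp point. The pads swing forward as they close: fully open they stand 13 mm farther back than shut.
Start: joints at [1.115, 0.313, 1.498, -0, 1.331, -0.223], TCP at [121.132, 510.841, 225.394] pointing down, gripper open.
Joint ranges: [-2.94, 2.94], [-0.97, 2.17], [0.19, 2.56], [-1.23, 4.37], [0.02, 3.11], [-2.88, 2.88]. Speed limits (rad/s): [2.39, 2.39, 3.01, 3.14, 3.14, 3.14].

INTERFACE

Orientations are given as a unit quaternion [w, x, y, z].
In Python, from rig import ctrl gives the robot as it stands. The module is installed in compiled form; this text tells all that it offers.
- The arm moves only by the shell command python3 -m jog 'ROWS' [FORCE]. ROWS is JSON, a list of rows, each an object with "delta_pos": the shift along the world's x, y, z in mm, a list of three; "angular": the turn, a rotation vector about the world's x, y, z in rad, a list of three; "fingers": the opening, from 0 (shut) to 1 (fully open). In form: [{"delta_pos": [tx, ty, tz], "angular": [rx, ry, rz], "fingers": fingers}, ...]. A call has 1 to 10 rows; each row is the pose to reach, as a shift and turn from the pose commanded when the call began; what a row does not reach only later rows make up. A row lasts 1/8 s, in which the tool goes at most 62.5 mm and 10.7 degrees, less where a joint would pass 70% of its speed; a pose out of reach is approached as far as the arm can. A call with a gripper value outside its range is refused whole. The fingers move at their own pace and stop on an object; FORCE is the grip in N (left out, the last holds). Time passes only in rows, so rows that repeat a pose let the fingers close. It gives the time, the measured TCP pose, the force, the opening and the grip force at its end, in the units of the state.
- ctrl.sense(): the state, without advancing time (a new reading comes with each control period).
- ctrl.capture(name): name is "scene" or "top" or "wrist"; returns a dict with "pixels" (480x640x3 uint8, blue, green, red), "fx", "fy", "cx", "cy" (pixels), "dist" ([k1, k2, p1, p2, k3] as OpenCV has them; the pictures are not rectified), "R" (3x3) and "t" (3): a world point X has camera coordinates R X + t. Camera axes: x right, y down, z forward; pixel columns grow to the right and rows downward; lengths in mm; the calibration is good to about 2 mm. A picture is of the moment at which its call begins. There is no depth.
- ctrl.finish_job(): hands the job in; it is judged then, once.
The state is a dict: "time_s": time; "joints": joint angles; "dq": joint speeds; "tau": joint torques, N m; "eef_pos": TCP position; "ee_rot": TCP orientation; "force": force on the tool from outside, world axes, zero at the start; "wrist_torque": the same for the moment, N m; "grip_width": opening from 0.0 (shut) to 1.0 (fully open); "grip_force": force on a finger pad.
Only numpy, scipy, OpenCV 4.12 (cv2) and the standard library are available. Lean on these libraries where they do the work, as an engineer would, in place of code of your own. Each camera call takes 0.05 s, during which the arm holds its last target. There are 200 camera calls.

## Working session

There is one attempt and no reset: what is moved stays moved. The work goes in short steps, Python scripts to look and compute and a shell command to move; the robot and the scene stay as the last step left them, time stands still between calls to the robot, and variables do not carry over. Pictures are saved under pics/ and viewed, at most 10 in all, crops included, and the job is handed in when it is done.

```bash
mkdir -p pics
cat > h.py <<'E'
import numpy as np, cv2, pickle
from rig import ctrl
from scipy.spatial.transform import Rotation as Ro
def K(c): return np.array([[c["fx"],0,c["cx"]],[0,c["fy"],c["cy"]],[0,0,1.]])
def cap(n,f=None):
    c=ctrl.capture(n); c["pixels"]=np.array(c["pixels"],dtype=np.uint8)
    if f: cv2.imwrite(f"pics/{f}.png",c["pixels"]); pickle.dump(c,open(f"{f}.pkl","wb"))
    return c
def load(f): return pickle.load(open(f"{f}.pkl","rb"))
def ray(c,px,z):
    """pixels -> world points on plane height z"""
    p=np.array(px,float).reshape(-1,1,2)
    u=cv2.undistortPoints(p,K(c),np.array(c["dist"],float)).reshape(-1,2)
    R=np.array(c["R"]);t=np.array(c["t"]); C=-R.T@t
    d=np.c_[u,np.ones(len(u))]@R
    return C+d*((z-C[2])/d[:,2])[:,None]
def proj(c,X):
    X=np.array(X,float).reshape(-1,3); R=np.array(c["R"]);t=np.array(c["t"],float)
    return cv2.projectPoints(X,cv2.Rodrigues(R)[0],t,K(c),np.array(c["dist"],float))[0].reshape(-1,2)
def tri(c1,p1,c2,p2):
    A=[];b=[]
    for c,p in((c1,p1),(c2,p2)):
        a=ray(c,[p],0)[0];R=np.array(c["R"]);C=-R.T@np.array(c["t"]);d=(a-C)/np.linalg.norm(a-C)
        P=np.eye(3)-np.outer(d,d);A.append(P);b.append(P@C)
    return np.linalg.lstsq(np.vstack(A),np.hstack(b),rcond=None)[0]
E
python3 - <<'E'
from h import *
for n in("scene","top","wrist"):
    c=cap(n,n+"0"); print(n,c["fx"],(-np.array(c["R"]).T@np.array(c["t"])).round())
print(ctrl.sense())
E
```

```text
scene 500.87183432718246 [1060.  678. 1028.]
top 510.530444106493 [ 4.220e+02 -1.000e+00  1.374e+03]
wrist 408.32149561300736 [ 44. 528. 373.]
{'time_s': 0.15, 'joints': array([ 1.11458017e+00,  3.13328950e-01,  1.49822374e+00, -3.55840523e-05,
        1.33099119e+00, -2.23411132e-01]), 'dq': array([-0.00049162, -0.00176656, -0.00236737,  0.00027945,  0.0031185 ,
        0.00046561]), 'tau': array([ 2.10935046e-03, -4.12368071e+01, -2.59795046e+01, -1.50694204e-04,
        3.19396306e-03, -3.44001478e-05]), 'eef_pos': array([121.06453239, 510.66050473, 224.97733244]), 'ee_rot': array([-1.42233910e-04,  1.16135604e-01,  9.93233253e-01, -4.54174092e-04]), 'force': array([-0.26547688,  0.22345658, -0.2612742 ]), 'wrist_torque': array([-0.02283881,  0.06271432,  0.04409086]), 'grip_force': 0.0, 'grip_width': 1.0041415770900877}
```

View pics/top0.png

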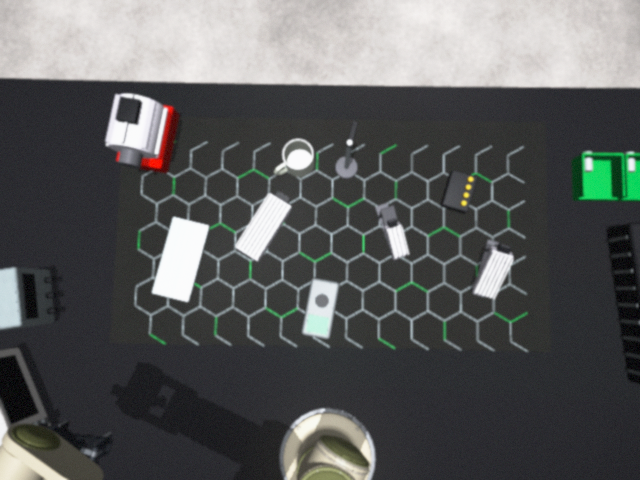

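View pics/scene0.png

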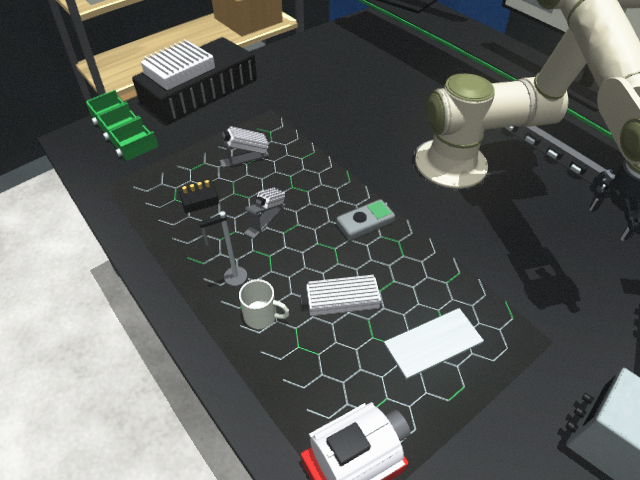

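The top picture shows, with +x up and +y left, the plate at (181,259) and the large case at (264,226) with its plug at (283,197). The small case on its rest is at (394,235) and the medium one at (493,270). The mug is at (297,156), the stand at (347,165), the box at (459,191) and the meter at (320,308). The scene picture shows the same layout: plate at (434,342), large case at (343,293), small at (269,200), medium at (246,140).

Run:
```python
from h import *
c=load("top0");g=cv2.cvtColor(c["pixels"],cv2.COLOR_BGR2GRAY)
m=((g>120)*255).astype(np.uint8); m=cv2.morphologyEx(m,cv2.MORPH_CLOSE,np.ones((3,3)));m=cv2.morphologyEx(m,cv2.MORPH_OPEN,np.ones((5,5)))
for n,(x,y),z in(("plate",(181,259),12),("large",(264,226),45),("small",(396,236),105),("med",(490,272),105)):
    cs,_=cv2.findContours(m,cv2.RETR_EXTERNAL,cv2.CHAIN_APPROX_NONE)
    k=min(cs,key=lambda k:-cv2.pointPolygonTest(k,(x,y),True))
    w=ray(c,k[:,0,:],z)[:,:2].astype(np.float32)
    r=cv2.minAreaRect(w); b=cv2.boxPoints(r)
    e=[b[1]-b[0],b[2]-b[1]];e=max(e,key=np.linalg.norm)
    print(n,"ctr",np.round(r[0],1),"size",np.round(r[1],1),"long axis deg",np.degrees(np.arctan2(e[1],e[0])).round(1), "img",np.round(cv2.boxPoints(cv2.minAreaRect(k))).tolist())
t=c["pixels"][195:300,370:530];s=load("scene0")["pixels"][110:250,190:310]
cv2.imwrite("pics/t1.png",np.hstack([cv2.resize(t,(480,315),interpolation=3),cv2.resize(s,(270,315),interpolation=3)]))
```

```text
plate ctr [503.6 401.7] size [111.9 217.5] long axis deg -14.2 img [[148.0, 292.0], [171.0, 213.0], [211.0, 225.0], [188.0, 304.0]]
large ctr [588.8 182. ] size [ 92.4 186.4] long axis deg -30.6 img [[227.0, 248.0], [265.0, 187.0], [295.0, 206.0], [257.0, 266.0]]
small ctr [ 550.2 -167. ] size [81.8 46.1] long axis deg 11.4 img [[385.0, 227.0], [403.0, 224.0], [410.0, 256.0], [392.0, 260.0]]
med ctr [ 473.8 -405.9] size [ 65.  126.9] long axis deg -22.6 img [[472.0, 292.0], [492.0, 246.0], [516.0, 256.0], [497.0, 303.0]]
```

View pics/t1.png

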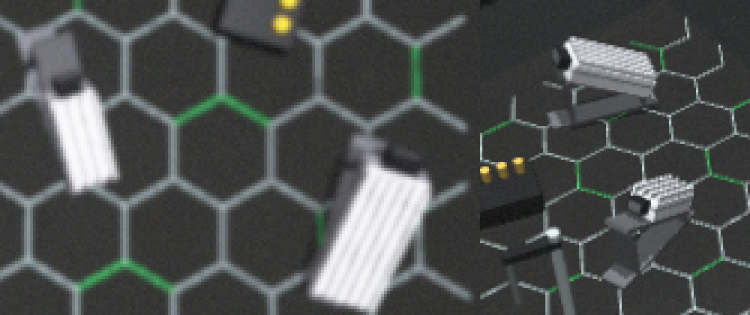

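The crop shows both rests with the plug ends uppermost and away from the robot, heading about +11° for the small case and −23° for the medium. I'll move to where the wrist camera sees the large case and the plate together.

```bash
python3 -m jog '[{"delta_pos":[100,-50,10],"angular":[0,0,0],"fingers":1},{"delta_pos":[160,-80,15],"angular":[0,0,0],"fingers":1},{"delta_pos":[220,-110,20],"angular":[0,0,0],"fingers":1},{"delta_pos":[280,-140,25],"angular":[0,0,0],"fingers":1},{"delta_pos":[340,-165,30],"angular":[0,0,0],"fingers":1},{"delta_pos":[400,-195,35],"angular":[0,0,0],"fingers":1},{"delta_pos":[450,-220,35],"angular":[0,0,0],"fingers":1},{"delta_pos":[500,-240,35],"angular":[0,0,0],"fingers":1},{"delta_pos":[500,-240,35],"angular":[0,0,0],"fingers":1},{"delta_pos":[500,-240,35],"angular":[0,0,0],"fingers":1}]'
python3 - <<'E'
from h import *
cap("wrist","w1"); print(ctrl.sense()["eef_pos"],ctrl.sense()["ee_rot"])
E
```

```text
time_s: 1.4
eef_pos: [623.6, 268.2, 257.9]
ee_rot: [-0.001, 0.118, 0.993, -0.001]
force: [-0.5, 0.8, 0.0]
grip_width: 0.996
grip_force: 0.0
[621.91546262 269.83431734 258.77494995] [-1.06428420e-03  1.17097633e-01  9.93119788e-01 -3.12826255e-04]
```

View pics/w1.png

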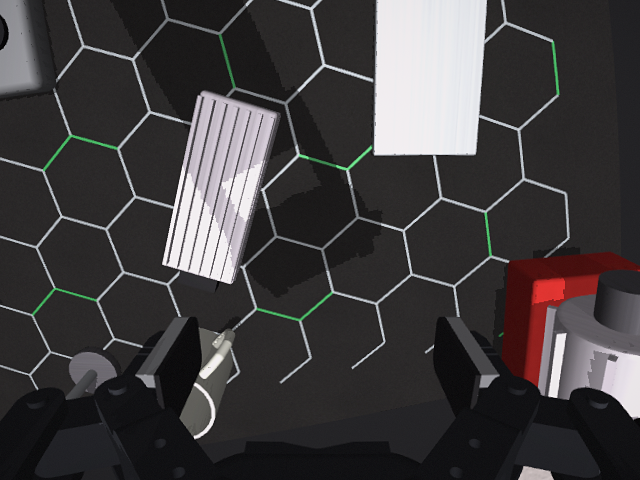

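The wrist view, with +x down and +y right, shows the large case top with corners at (201,92), (280,113), (233,284) and (163,264). The far edge of the plate runs from (375,154) to (477,155). The robot side of the plate is cut off.

```bash
cat >> h.py <<'E'
def rect(px4,c,z,name=""):
    w=ray(c,px4,z)[:,:2].astype(np.float32); r=cv2.minAreaRect(w);b=cv2.boxPoints(r)
    e=max([b[1]-b[0],b[2]-b[1]],key=np.linalg.norm); h=np.degrees(np.arctan2(e[1],e[0])); h=(h+90)%180-90
    print(name,"ctr",np.round(r[0],1),"size",np.round(r[1],1),"head",h.round(1)); return np.array(r[0]),h
def blob(c,seed,th,ksz=3):
    g=cv2.cvtColor(c["pixels"],cv2.COLOR_BGR2GRAY)
    m=((g>th)*255).astype(np.uint8); m=cv2.morphologyEx(m,cv2.MORPH_OPEN,np.ones((ksz,ksz)))
    cs,_=cv2.findContours(m,cv2.RETR_EXTERNAL,cv2.CHAIN_APPROX_NONE)
    k=min(cs,key=lambda k:-cv2.pointPolygonTest(k,seed,True)); return cv2.convexHull(k)[:,0,:]
E
python3 - <<'E'
from h import *
c=load("w1")
rect([(201,92),(280,113),(233,284),(163,264)],c,45,"large hand")
k=blob(c,(430,80),180,7); P=ray(c,k,12)[:,:2].round(1); print(P.tolist())
u=ray(c,[(375,154),(477,155),(375,20),(486,20)],12)[:,:2]; print(u.round(1))
k=blob(c,(225,190),75,5); rect(k,c,45,"large mask")
# consistency: plate corners from top
t=load("top0"); rect(blob(t,(181,259),150,5),t,12,"plate top")
print(ray(t,[(347,170),(297,160),(459,191)],0).round())
E
```

```text
large hand ctr [590.1 183.3] size [ 69.3 165.3] head -31.0
[[482.4, 455.5], [484.9, 455.1], [513.8, 448.6], [584.5, 432.5], [614.5, 425.4], [613.3, 415.7], [593.7, 331.0], [588.9, 331.0], [577.1, 333.4], [489.8, 353.3], [464.7, 359.5], [462.5, 360.9]]
[[593.7 331. ]
 [616.8 427.1]
 [478.1 354.9]
 [499.  452.8]]
large mask ctr [589.9 182. ] size [ 70.7 165.8] head -30.6
plate top ctr [504.3 400.1] size [103.9 214.4] head -12.9
[[ 755.  -42.    0.]
 [ 781.   95.    0.]
 [ 702. -347.    0.]]
```

```bash
python3 -m jog '[{"delta_pos":[-31,-60,-40],"angular":[0,0,-0.15],"fingers":1},{"delta_pos":[-31,-88,-80],"angular":[0,0,-0.304],"fingers":1},{"delta_pos":[-31,-88,-130],"angular":[0,0,-0.304],"fingers":1},{"delta_pos":[-31,-88,-160],"angular":[0,0,-0.304],"fingers":1},{"delta_pos":[-31,-88,-160],"angular":[0,0,-0.304],"fingers":1},{"delta_pos":[-31,-88,-160],"angular":[0,0,-0.304],"fingers":1}]'
python3 - <<'E'
from h import *
c=cap("wrist","w2"); rect(blob(c,tuple(map(float,proj(c,[590,183,45])[0])),75,5),c,45,"large"); s=ctrl.sense(); print(s["eef_pos"],Ro.from_quat(np.roll(s["ee_rot"],-1)).as_matrix().round(3))
E
```

```text
time_s: 2.2
eef_pos: [590.5, 183.6, 102.3]
ee_rot: [0.001, 0.265, 0.964, 0.001]
force: [0.7, 0.2, 1.1]
grip_width: 1.0
grip_force: 0.0
large ctr [589.4 181.4] size [ 69.4 165.5] head -30.9
[590.70143921 183.48103754 102.48500129] [[-0.86   0.511  0.003]
 [ 0.511  0.86   0.   ]
 [-0.003  0.002 -1.   ]]
```

View pics/w2.png

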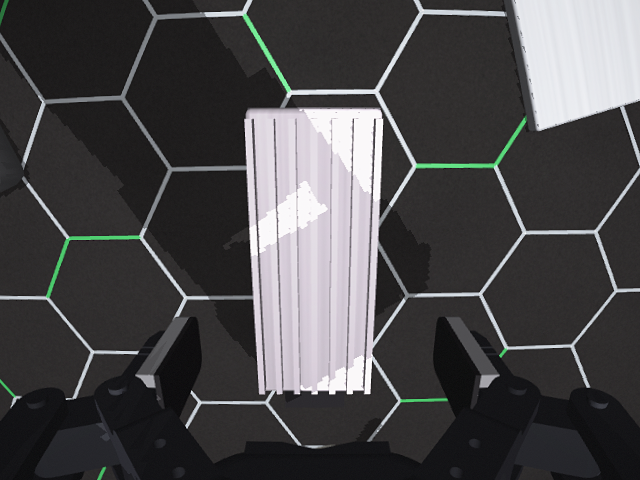

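The case sits midway between the fingers, with its edges at columns 247–382 and the pads at 197 and 435. I'll descend and grip.

```bash
python3 -m jog '[{"delta_pos":[-1,-1,-30],"angular":[0,0,0],"fingers":1},{"delta_pos":[-1,-1,-60],"angular":[0,0,0],"fingers":1},{"delta_pos":[-1,-1,-78],"angular":[0,0,0],"fingers":1},{"delta_pos":[-1,-1,-78],"angular":[0,0,0],"fingers":1},{"delta_pos":[-1,-1,-78],"angular":[0,0,0],"fingers":0},{"delta_pos":[-1,-1,-78],"angular":[0,0,0],"fingers":0},{"delta_pos":[-1,-1,-78],"angular":[0,0,0],"fingers":0},{"delta_pos":[-1,-1,-78],"angular":[0,0,0],"fingers":0}]' 60
```

```text
time_s: 3.25
eef_pos: [590.1, 182.1, 24.5]
ee_rot: [0.001, 0.265, 0.964, 0.001]
force: [-1.8, 0.1, 4.9]
grip_width: 0.792
grip_force: 69.2
```

```bash
python3 -m jog '[{"delta_pos":[0,0,25],"angular":[0,0,0],"fingers":0},{"delta_pos":[0,0,60],"angular":[0,0,0],"fingers":0},{"delta_pos":[-20,50,75],"angular":[0,0,0.1],"fingers":0},{"delta_pos":[-40,100,75],"angular":[0,0,0.2],"fingers":0},{"delta_pos":[-60,150,75],"angular":[0,0,0.3],"fingers":0},{"delta_pos":[-76,195,75],"angular":[0,0,0.314],"fingers":0},{"delta_pos":[-86,219.5,75],"angular":[0,0,0.314],"fingers":0},{"delta_pos":[-86,219.5,60],"angular":[0,0,0.314],"fingers":0},{"delta_pos":[-86,219.5,60],"angular":[0,0,0.314],"fingers":0},{"delta_pos":[-86,219.5,60],"angular":[0,0,0.314],"fingers":0}]'
python3 - <<'E'
from h import *
c=cap("wrist","w3"); c=cap("top","t3"); s=ctrl.sense(); print(s["eef_pos"],s["force"],s["wrist_torque"])
c=load("w3");cv2.imwrite("pics/w3c.png",c["pixels"])
E
```

```text
time_s: 4.5
eef_pos: [503.6, 400.5, 82.5]
ee_rot: [-0.0, 0.112, 0.994, -0.0]
force: [0.9, 0.5, -7.7]
grip_width: 0.789
grip_force: 73.2
[503.70504493 400.76190079  82.86260676] [-0.73287042 -0.2824479  -7.08220878] [-0.01230646  0.01822816  0.05198923]
```

View pics/w3.png

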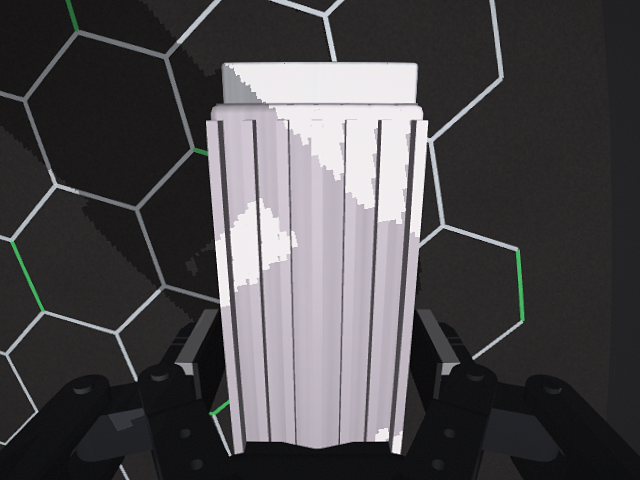

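The case hangs level over the plate. The plate's robot-side edge runs from (222,63) to (417,62), and the case sits about midway between its ends.

Run:
```python
from h import *
c=load("w3"); e=ray(c,[(222,63),(417,62)],12)[:,:2]; m=e.mean(0); d=(e[1]-e[0])/np.linalg.norm(e[1]-e[0]); print(e.round(1),np.linalg.norm(e[1]-e[0]),"head",np.degrees(np.arctan2(-d[0],d[1])),"ctr",m+105*np.array([d[1],-d[0]]))
t=ray(c,[(207,121),(428,121),(236,440),(400,440)],105)[:,:2]; print(t.round(1),t.mean(0), t[1]-t[0])
print(np.degrees(np.arctan2(*(t[2]-t[0])[::-1])),np.degrees(np.arctan2(*(t[3]-t[1])[::-1])))
```

```text
[[390.9 376.3]
 [412.1 472. ]] 97.95983043908434 head -12.52425059622082 ctr [503.97640244 401.39257858]
[[420.8 384.8]
 [435.4 449.2]
 [537.2 359.5]
 [551.4 422.1]] [486.20627977 403.90506669] [14.64856805 64.35700585]
-12.286247846112184 -13.128552547330427
```

```bash
python3 -m jog '[{"delta_pos":[0.5,0.5,-20],"angular":[0,0,0],"fingers":0},{"delta_pos":[0.5,0.5,-38],"angular":[0,0,0],"fingers":0},{"delta_pos":[0.5,0.5,-43],"angular":[0,0,0],"fingers":0},{"delta_pos":[0.5,0.5,-46],"angular":[0,0,0],"fingers":0},{"delta_pos":[0.5,0.5,-48],"angular":[0,0,0],"fingers":0},{"delta_pos":[0.5,0.5,-48],"angular":[0,0,0],"fingers":0}]'
```

```text
time_s: 5.35
eef_pos: [504.0, 402.0, 36.6]
ee_rot: [0.001, 0.111, 0.994, 0.0]
force: [-6.4, -4.5, 6.2]
grip_width: 0.793
grip_force: 74.8
```

```bash
python3 -m jog '[{"delta_pos":[0,0,0],"angular":[0,0,0],"fingers":1},{"delta_pos":[0,0,0],"angular":[0,0,0],"fingers":1},{"delta_pos":[0,0,0],"angular":[0,0,0],"fingers":1},{"delta_pos":[0,0,15],"angular":[0,0,0],"fingers":1},{"delta_pos":[0,0,60],"angular":[0,0,0],"fingers":1},{"delta_pos":[0,0,120],"angular":[0,0,0],"fingers":1},{"delta_pos":[0,0,180],"angular":[0,0,0],"fingers":1},{"delta_pos":[0,0,230],"angular":[0,0,0],"fingers":1},{"delta_pos":[0,0,230],"angular":[0,0,0],"fingers":1},{"delta_pos":[0,0,230],"angular":[0,0,0],"fingers":1}]'
python3 - <<'E'
from h import *
c=cap("wrist","w4"); k=blob(c,tuple(map(float,proj(c,[500,401.5,57])[0])),75,5); rect(k,c,57,"large+plate blob")
s=ctrl.sense(); print(s["eef_pos"],k.min(0),k.max(0))
E
```

```text
time_s: 6.6
eef_pos: [503.4, 401.7, 264.1]
ee_rot: [-0.0, 0.111, 0.994, -0.0]
force: [-0.2, 0.1, -0.6]
grip_width: 1.001
grip_force: 0.0
large+plate blob ctr [493.9 403.1] size [ 89.1 185.4] head -12.8
[503.2460439  401.61572611 263.4095481 ] [264  86] [370 293]
```

View pics/w4.png

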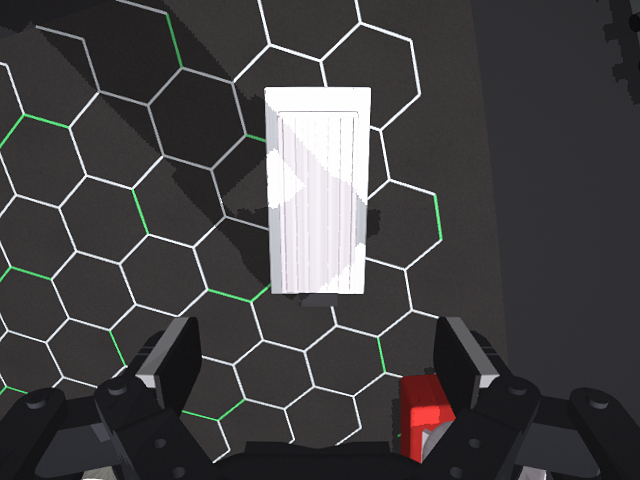

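The large case lies fully on the plate, its top running from rows 112 to 291 and columns 279 to 358, with the plate's rim showing all round. Next I'll work out a view pose square to the medium case's ramp.

```bash
cat >> h.py <<'E'
def Rtool(head,tilt):
    """tool for case heading (deg) on ramp tilt deg"""
    a=np.radians(head);b=np.radians(tilt);h=np.array([np.cos(a),np.sin(a),0]);y=np.array([-h[1],h[0],0])
    n=-np.sin(b)*h+np.array([0,0,np.cos(b)]); z=-n; return np.c_[np.cross(y,z),y,z],n
def cur(): s=ctrl.sense(); return s["eef_pos"],Ro.from_quat(np.roll(s["ee_rot"],-1)).as_matrix()
def rv(Rt): return Ro.from_matrix(Rt@cur()[1].T).as_rotvec().round(3)
E
python3 - <<'E'
from h import *
c=load("w4"); rect([(279,112),(358,112),(354,291),(283,291)],c,57,"large placed")
t=load("top0"); p,hm=rect(blob(t,(490,272),120,5),t,94,"med")
p2,hs=rect(blob(t,(396,236),120,5),t,100,"small")
print("med",rv(Rtool(hm,30)[0]),rv(Rtool(hm,0)[0]),"small",rv(Rtool(hs,30)[0]),ctrl.sense()["joints"].round(2))
E
python3 -m jog '[{"delta_pos":[-5,-60,0],"angular":[0,0,0],"fingers":1},{"delta_pos":[-10,-120,0],"angular":[0,0,0],"fingers":1},{"delta_pos":[-15,-180,0],"angular":[0,0,0],"fingers":1},{"delta_pos":[-20,-240,0],"angular":[0,0,0],"fingers":1},{"delta_pos":[-25,-300,0],"angular":[0,0,0],"fingers":1},{"delta_pos":[-30,-360,0],"angular":[0,0,0],"fingers":1},{"delta_pos":[-40,-420,0],"angular":[0,0,0],"fingers":1},{"delta_pos":[-50,-480,0],"angular":[0,0,0],"fingers":1},{"delta_pos":[-60,-540,0],"angular":[0,0,0],"fingers":1},{"delta_pos":[-70,-600,0],"angular":[0,0,0],"fingers":1}]'
```

```text
large placed ctr [503.2 402.2] size [ 67.4 162.6] head -12.7
med ctr [ 474.3 -409.2] size [ 63.5 128.8] head -23.7
small ctr [ 551.  -167.6] size [81.9 45.7] head 12.0
med [-0.163 -0.5   -0.185] [ 0.001 -0.002 -0.19 ] small [-0.002 -0.529  0.422] [ 0.49  0.57  1.02 -0.    1.55 -0.86]
time_s: 7.9
eef_pos: [432.6, -199.8, 263.5]
ee_rot: [-0.001, 0.111, 0.994, 0.001]
force: [1.6, -0.3, 0.6]
grip_width: 1.0
grip_force: 0.0
```

```bash
python3 -m jog '[{"delta_pos":[-4,-60,0],"angular":[-0.04,-0.12,-0.04],"fingers":1},{"delta_pos":[-8,-120,0],"angular":[-0.08,-0.24,-0.09],"fingers":1},{"delta_pos":[-12,-160,-10],"angular":[-0.11,-0.35,-0.13],"fingers":1},{"delta_pos":[-14,-186,-30],"angular":[-0.14,-0.45,-0.16],"fingers":1},{"delta_pos":[-14,-186,-45],"angular":[-0.163,-0.5,-0.185],"fingers":1},{"delta_pos":[-14,-186,-48],"angular":[-0.163,-0.5,-0.185],"fingers":1},{"delta_pos":[-14,-186,-48],"angular":[-0.163,-0.5,-0.185],"fingers":1},{"delta_pos":[-14,-186,-48],"angular":[-0.163,-0.5,-0.185],"fingers":1}]'
python3 - <<'E'
from h import *
cap("wrist","w5"); print(cur(),ctrl.sense()["joints"])
E
```

```text
time_s: 8.9
eef_pos: [420.1, -384.2, 217.1]
ee_rot: [0.254, 0.197, 0.945, -0.053]
force: [-0.0, 0.7, 0.7]
grip_width: 1.006
grip_force: 0.0
(array([ 420.09465876, -384.19508704,  217.06403495]), array([[-7.92914856e-01,  3.99446041e-01,  4.60140078e-01],
       [ 3.45741693e-01,  9.16756588e-01, -2.00050092e-01],
       [-5.01745665e-01,  4.66919888e-04, -8.65015069e-01]])) [-1.09904869  0.18449558  1.78353947  0.4575287   0.80681694 -2.51715715]
```

View pics/w5.png

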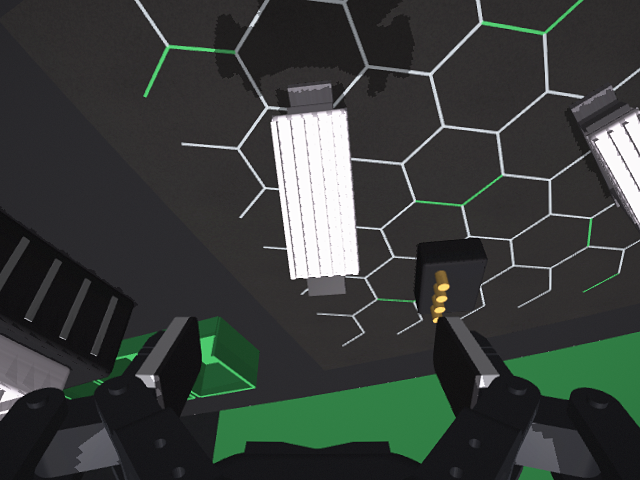

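The tilted view shows the medium case's fin top with corners near (272,122), (348,111), (358,275) and (291,279). It is turned about 5° from the tool. The breakout box is at (450,265), clear on the +y side.

```bash
cat >> h.py <<'E'
from scipy.optimize import least_squares
def quad(hull):
    """4 corners: lines fitted to the four longest hull sides' neighbourhoods via minAreaRect corners -> nearest hull pts"""
    b=cv2.boxPoints(cv2.minAreaRect(hull.astype(np.float32))); ctr=b.mean(0)
    p=cv2.approxPolyDP(hull.reshape(-1,1,2).astype(np.int32),6,True)[:,0,:]
    return p
def fitcase(c,px,W,x0,tilt=30,L=None):
    """px order: low(-h)/right.. any: [low-left(-y), low-right(+y), high-right, high-left]; fit top-face centre, heading, length"""
    def pts(v):
        R,n=Rtool(v[3],tilt); u=-R[:,0]; y=R[:,1]; l=v[4]/2; w=W/2
        return np.array([v[:3]-l*u-w*y,v[:3]-l*u+w*y,v[:3]+l*u+w*y,v[:3]+l*u-w*y])
    r=least_squares(lambda v:(proj(c,pts(v))-px).ravel(),x0,x_scale=[1,1,1,1,1])
    print("top ctr",r.x[:3].round(1),"head",r.x[3].round(2),"L",r.x[4].round(1),"res px",np.abs(r.fun).max().round(2)); return r.x
E
python3 - <<'E'
from h import *
c=load("w5"); k=blob(c,(315,200),110,5); print(quad(k).tolist())
px=np.array([(272,121),(348,111),(358,275),(291,279)],float)
for W in(53,54):
  x=fitcase(c,px,W,[474,-409,94,-20,121])
t=load("top0");s=load("scene0")
x[3]+=0
R,n=Rtool(x[3],30); P=[x[:3]+a*x[4]/2*-R[:,0]+b*27*R[:,1] for a,b in((-1,-1),(-1,1),(1,1),(1,-1))]
print(proj(t,P).round(1).tolist(),proj(s,P).round(1).tolist())
E
```

```text
[[343, 109], [358, 274], [290, 278], [271, 120]]
top ctr [ 473.1 -408.    81.5] head -17.41 L 121.0 res px 1.36
top ctr [ 476.5 -409.5   77.3] head -17.41 L 123.2 res px 1.36
[[492.7, 296.9], [472.4, 290.2], [491.9, 249.0], [513.1, 255.9]] [[262.3, 136.3], [267.3, 146.4], [231.1, 138.5], [226.8, 128.1]]
```

Run:
```python
from h import *
w=load("w5");t=load("top0");s=load("scene0")
pw=[(272,121),(347,110),(358,275),(291,279)]  # low -y, low +y, high +y, high -y
pt=[(497.7,299),(473.3,294.3),(488.3,249.3),(514,254.3)]
P=np.array([tri(w,a,t,b) for a,b in zip(pw,pt)]); print(P.round(1),P.mean(0))
for a,b in((0,3),(1,2),(0,1),(3,2)): d=P[b]-P[a]; print(np.linalg.norm(d).round(1),np.degrees(np.arctan2(d[1],d[0])).round(1),np.degrees(np.arcsin(d[2]/np.linalg.norm(d))).round(1))
print(proj(s,P).round(0).tolist())
q=quad(blob(s,(245,140),110,3)); print(q.tolist())
im=s["pixels"][115:175,205:285]; im2=t["pixels"][235:310,460:530]
cv2.imwrite("pics/z5.png",np.hstack([cv2.resize(im,(400,300),interpolation=2),cv2.resize(im2,(280,300),interpolation=2)]))
```

```text
[[ 412.9 -421.7   58.9]
 [ 423.2 -365.3   62.4]
 [ 534.5 -395.6  107.9]
 [ 523.8 -454.2  104.2]] [ 473.59340352 -409.20966151   83.34775377]
124.1 -16.4 21.4
124.0 -15.2 21.5
57.4 79.7 3.5
59.7 79.6 3.5
[[263.0, 132.0], [270.0, 141.0], [232.0, 139.0], [225.0, 129.0]]
[[228, 128], [262, 133], [265, 151], [228, 145]]
```

View pics/z5.png

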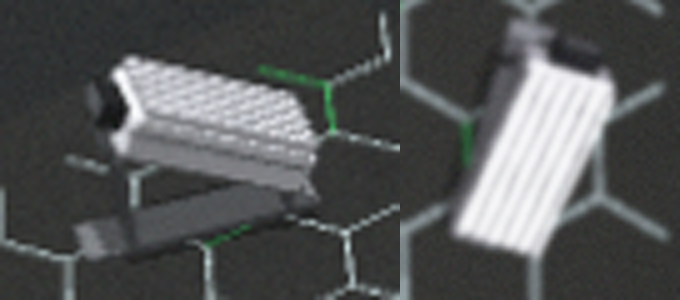

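The enlarged top view puts the medium fin top's corners at (473,293), (495,298), (513,257.5) and (492,251). That agrees with the fitted heading of −17°.

Run:
```python
from h import *
w=load("w5");t=load("top0")
pw=[(272,121),(347,110),(358,275),(291,279)]
pt=[(495,298.2),(473,293),(491.8,251.3),(513.3,257.5)]
P=np.array([tri(w,a,t,b) for a,b in zip(pw,pt)]); print(P.round(1),P.mean(0))
for a,b in((0,3),(1,2),(0,1),(3,2)): d=P[b]-P[a]; print(np.linalg.norm(d).round(1),np.degrees(np.arctan2(d[1],d[0])).round(1),np.degrees(np.arcsin(d[2]/np.linalg.norm(d))).round(1))
R,n=Rtool(-17.5,30); print(n, rv(R), "view tcp", P.mean(0)+75*n, "cmd delta", P.mean(0)+75*n-cur()[0])
```

```text
[[ 414.6 -419.7   54.8]
 [ 426.4 -366.2   56.4]
 [ 529.3 -398.2  113.1]
 [ 515.3 -449.7  111.5]] [ 471.4246648  -408.44503127   83.95067204]
119.4 -16.6 28.4
121.7 -17.2 27.7
54.7 77.5 1.8
53.5 74.7 1.7
[-0.47685848  0.1503529   0.8660254 ] [0.    0.002 0.105] view tcp [ 435.66027915 -397.16856379  148.90257732] cmd delta [ 15.56562039 -12.97347675 -68.16145763]
```

```bash
python3 -m jog '[{"delta_pos":[8,-6,-30],"angular":[0,0,0.05],"fingers":1},{"delta_pos":[16,-13,-68],"angular":[0,0.002,0.11],"fingers":1},{"delta_pos":[16,-13,-68],"angular":[0,0.002,0.11],"fingers":1},{"delta_pos":[16,-13,-68],"angular":[0,0.002,0.11],"fingers":1}]'
python3 - <<'E'
from h import *
c=cap("wrist","w6"); p,R=cur(); print(p,ctrl.sense()["joints"][5])
s=proj(c,[472,-408.5,83])[0]; k=blob(c,tuple(map(float,s)),110,5); q=quad(k); print(q.tolist())
E
```

```text
time_s: 9.45
eef_pos: [436.0, -397.4, 150.0]
ee_rot: [0.256, 0.145, 0.955, -0.039]
force: [1.1, 0.4, -0.2]
grip_width: 1.001
grip_force: 0.0
[ 435.97823038 -397.45246497  150.3082648 ] -2.751034751808586
[[362, 143], [361, 343], [279, 343], [272, 145]]
```

View pics/w6.png

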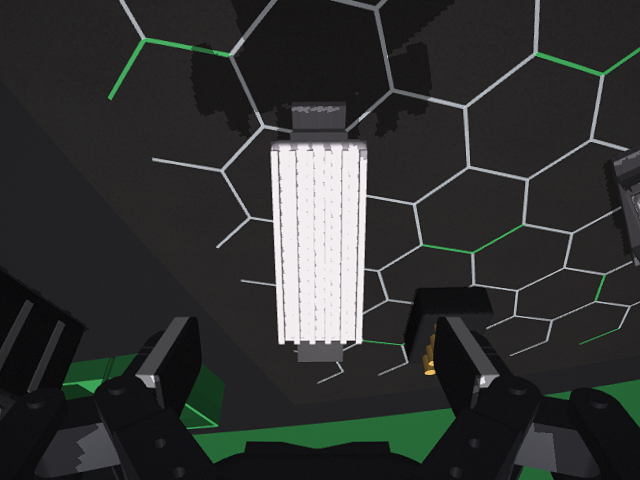

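The closer view shows the medium top with corners (273,151), (366,151), (362,343) and (279,343). It is aligned with the tool and centred at column 320 between pads whose middle is at 316.

Run:
```python
from h import *
c=load("w6")
x=fitcase(c,np.array([(273,151),(366,151),(362,343),(279,343)],float),54,[472,-408.5,83,-17,120.5])
x2=fitcase(c,np.array([(273,151),(366,151),(362,343),(279,343)],float),54,[472,-408.5,83,-17,120.5],tilt=29)
p,R=cur(); 
for t in (np.array([472,-408.5,83.5]),x[:3]): print("in tool frame:",R.T@(t-p))
R2,n=Rtool(-17.2,30); g=(x[:3]+np.array([472,-408.5,83.5]))/2-18*n; print("delta",(g-p).round(1),rv(R2))
```

```text
top ctr [ 481.3 -410.6   75.2] head -16.87 L 124.8 res px 0.96
top ctr [ 481.7 -410.7   75.3] head -16.87 L 125.7 res px 1.18
in tool frame: [ 0.89040357  0.26541682 76.69482967]
in tool frame: [-3.21319828  1.02564225 88.61120455]
delta [ 49.3 -14.8 -86.5] [0.002 0.001 0.002]
```

```bash
python3 -m jog '[{"delta_pos":[15,-4.5,-26],"angular":[0,0,0],"fingers":1},{"delta_pos":[30,-9,-52],"angular":[0,0,0],"fingers":1},{"delta_pos":[42,-12.5,-73],"angular":[0,0,0],"fingers":1},{"delta_pos":[49,-14.5,-86],"angular":[0,0,0],"fingers":1},{"delta_pos":[49,-14.5,-86],"angular":[0,0,0],"fingers":1},{"delta_pos":[49,-14.5,-86],"angular":[0,0,0],"fingers":1}]'
python3 - <<'E'
from h import *
c=cap("wrist","w7"); print(cur()[0])
E
```

```text
time_s: 10.25
eef_pos: [484.7, -412.0, 63.6]
ee_rot: [0.256, 0.145, 0.955, -0.039]
force: [0.5, 0.2, 0.6]
grip_width: 0.998
grip_force: 0.0
[ 484.6290112  -412.0359572    63.61721207]
```

View pics/w7.png

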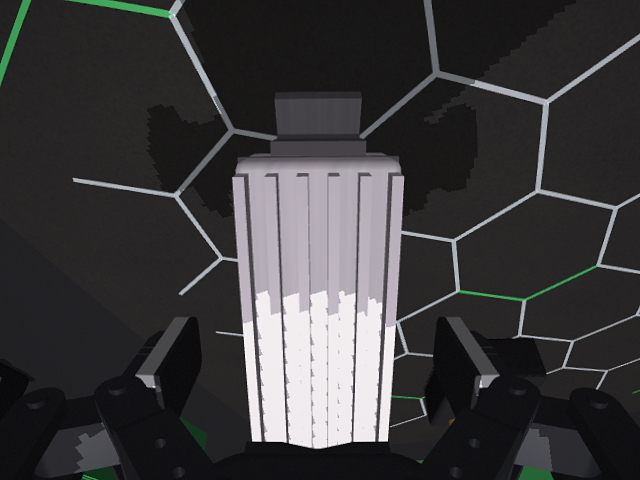

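The low end of the case top is at row 175, columns 234–403. At 169 px wide that puts the top face 18 mm behind the TCP, as intended. I'll check the lengthwise centring before closing.

Run:
```python
from h import *
c=load("w7"); p,R=cur()
C=-np.array(c["R"]).T@np.array(c["t"]); 
for d in(14,18,22):
  out=[]
  for px in((234,175),(403,175)):
    v=ray(c,[px],0)[0]-C; o=R.T@(C-p); v=R.T@v; out.append((o+v*(-d-o[2])/v[2]).round(1).tolist())
  print(d,out)
```

```text
14 [[59.7, -28.3, -14.0], [59.7, 27.6, -14.0]]
18 [[60.2, -27.5, -18.0], [60.2, 26.7, -18.0]]
22 [[60.8, -26.7, -22.0], [60.8, 25.9, -22.0]]
```

```bash
python3 -m jog '[{"delta_pos":[0,0,0],"angular":[0,0,0],"fingers":0},{"delta_pos":[0,0,0],"angular":[0,0,0],"fingers":0},{"delta_pos":[0,0,0],"angular":[0,0,0],"fingers":0},{"delta_pos":[0,0,0],"angular":[0,0,0],"fingers":0},{"delta_pos":[0,0,0],"angular":[0,0,0],"fingers":0},{"delta_pos":[-5,1.5,9],"angular":[0,0,0],"fingers":0},{"delta_pos":[-19,6,35],"angular":[0,0,0],"fingers":0},{"delta_pos":[-38,12,69],"angular":[0,0,0],"fingers":0},{"delta_pos":[-57,17,104],"angular":[0,0,0],"fingers":0},{"delta_pos":[-57,17,130],"angular":[0,0,0],"fingers":0}]' 60
python3 - <<'E'
from h import *
c=cap("wrist","w8"); p,R=cur(); print(p,ctrl.sense()["joints"][5],rv(Rtool(-12.8,0)[0]))
E
```

```text
time_s: 11.55
eef_pos: [426.2, -394.1, 193.4]
ee_rot: [0.255, 0.146, 0.955, -0.039]
force: [0.5, 0.1, -4.7]
grip_width: 0.611
grip_force: 66.4
[ 427.39467514 -395.44341973  196.92862893] -2.685165398484574 [0.14  0.508 0.077]
```

View pics/w8.png

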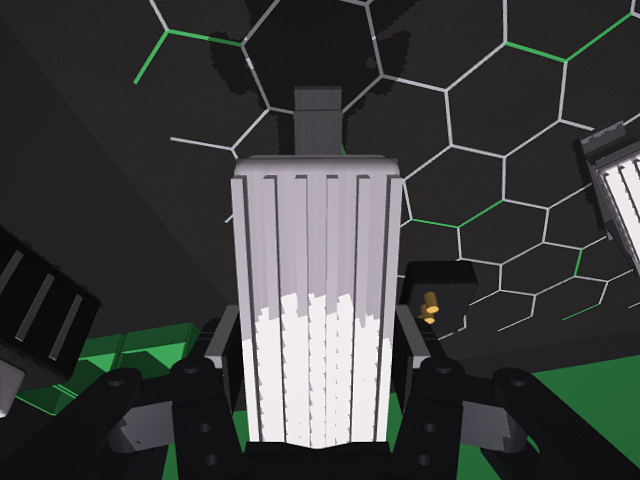

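The medium case is held square, its low edge still at row 178. That makes more pictures than the ten allowed, so from here I work by numbers only. Next I'll level the case and carry it over.

```bash
python3 -m jog '[{"delta_pos":[0,20,30],"angular":[0.03,0.12,0.02],"fingers":0},{"delta_pos":[5,70,58],"angular":[0.07,0.25,0.04],"fingers":0},{"delta_pos":[10,130,58],"angular":[0.1,0.38,0.06],"fingers":0},{"delta_pos":[15,190,58],"angular":[0.14,0.508,0.077],"fingers":0},{"delta_pos":[20,250,58],"angular":[0.14,0.508,0.077],"fingers":0},{"delta_pos":[25,310,58],"angular":[0.14,0.508,0.077],"fingers":0},{"delta_pos":[30,370,58],"angular":[0.14,0.508,0.077],"fingers":0},{"delta_pos":[35,430,58],"angular":[0.14,0.508,0.077],"fingers":0},{"delta_pos":[40,490,58],"angular":[0.14,0.508,0.077],"fingers":0},{"delta_pos":[45,550,58],"angular":[0.14,0.508,0.077],"fingers":0}]'
python3 - <<'E'
from h import *
print(cur(),rv(Rtool(-12.8,0)[0]))
E
```

```text
time_s: 12.85
eef_pos: [472.1, 157.4, 249.5]
ee_rot: [-0.002, 0.112, 0.994, 0.002]
force: [1.1, -0.9, -3.5]
grip_width: 0.618
grip_force: 66.2
(array([472.06191369, 157.35509718, 249.46145633]), array([[-0.97505757,  0.22191548, -0.00403161],
       [ 0.22189773,  0.97505991,  0.00442359],
       [ 0.00491272,  0.00341865, -0.99998209]])) [-0.004 -0.004  0.   ]
```

```bash
python3 -m jog '[{"delta_pos":[8,62,0],"angular":[-0.004,-0.004,0],"fingers":0},{"delta_pos":[16,124,0],"angular":[-0.004,-0.004,0],"fingers":0},{"delta_pos":[24,186,0],"angular":[-0.004,-0.004,0],"fingers":0},{"delta_pos":[31,230,-20],"angular":[-0.004,-0.004,0],"fingers":0},{"delta_pos":[31,246.5,-60],"angular":[-0.004,-0.004,0],"fingers":0},{"delta_pos":[31,246.5,-110],"angular":[-0.004,-0.004,0],"fingers":0},{"delta_pos":[31,246.5,-130],"angular":[-0.004,-0.004,0],"fingers":0},{"delta_pos":[31,246.5,-130],"angular":[-0.004,-0.004,0],"fingers":0},{"delta_pos":[31,246.5,-130],"angular":[-0.004,-0.004,0],"fingers":0}]'
python3 - <<'E'
from h import *
c=cap("wrist","w9"); p,R=cur(); print(p,rv(Rtool(-12.8,0)[0]))
# edge profile: gray along rows for columns near held case & large case behind
g=cv2.cvtColor(c["pixels"],cv2.COLOR_BGR2GRAY)
for r in range(30,260,20):
    b=(g[r]>75).astype(int); d=np.flatnonzero(np.diff(b)); print(r,d[(d>150)&(d<500)].tolist())
print("large top -x end expected px",proj(c,[[503.5-82*.975-y*.222*0-(-.2218*y)*0+(-(-.2216))*y, 401.8+82*.2216+.975*y,57] for y in(-35,35)]).round().tolist())
E
```

```text
time_s: 13.98
eef_pos: [504.0, 402.0, 121.3]
ee_rot: [0.001, 0.112, 0.994, 0.001]
force: [0.5, 0.9, -3.5]
grip_width: 0.611
grip_force: 66.1
[504.11648196 402.0682019  121.64779724] [-0.001  0.003  0.001]
30 [212, 219, 315, 323, 462, 467]
50 [193, 200, 322, 327, 465, 470]
70 [183, 188, 233, 398, 468, 472]
90 [189, 193, 233, 398, 459, 467]
110 [195, 199, 234, 398, 437, 444]
130 [201, 205, 235, 257, 258, 374, 375, 399, 414, 422]
150 [197, 203, 222, 234, 236, 374, 375, 395, 411, 416]
170 [178, 184, 233, 399, 414, 419]
190 [159, 165, 230, 243, 246, 274, 275, 356, 357, 386, 389, 402, 417, 422]
210 [160, 164, 231, 244, 247, 275, 276, 356, 357, 385, 388, 401, 419, 430]
230 [167, 170, 232, 245, 248, 276, 277, 355, 356, 384, 387, 402, 478, 489]
250 [174, 177, 234, 246, 249, 277, 278, 384, 386, 398, 488, 493]
large top -x end expected px [[248.0, 108.0], [388.0, 108.0]]
```

```bash
python3 -m jog '[{"delta_pos":[0,0,-20],"angular":[0,0,0],"fingers":0},{"delta_pos":[0,0,-35],"angular":[0,0,0],"fingers":0},{"delta_pos":[0,0,-39],"angular":[0,0,0],"fingers":0},{"delta_pos":[0,0,-41],"angular":[0,0,0],"fingers":0},{"delta_pos":[0,0,-41],"angular":[0,0,0],"fingers":0}]'
```

```text
time_s: 14.65
eef_pos: [503.9, 402.0, 79.9]
ee_rot: [0.001, 0.112, 0.994, 0.001]
force: [0.9, 0.1, -4.3]
grip_width: 0.617
grip_force: 66.1
```

```bash
python3 -m jog '[{"delta_pos":[0,0,-1.5],"angular":[0,0,0],"fingers":0},{"delta_pos":[0,0,-1.5],"angular":[0,0,0],"fingers":0}]'
```

```text
time_s: 14.9
eef_pos: [503.7, 401.9, 78.0]
ee_rot: [0.001, 0.112, 0.994, 0.0]
force: [-0.3, -0.4, -4.0]
grip_width: 0.617
grip_force: 66.1
```

```bash
python3 -m jog '[{"delta_pos":[0,0,-1],"angular":[0,0,0],"fingers":0},{"delta_pos":[0,0,-1.5],"angular":[0,0,0],"fingers":0},{"delta_pos":[0,0,-1.5],"angular":[0,0,0],"fingers":0}]'
```

```text
time_s: 15.28
eef_pos: [503.6, 401.8, 76.3]
ee_rot: [0.001, 0.112, 0.994, 0.0]
force: [-1.0, 0.1, -4.5]
grip_width: 0.613
grip_force: 66.1
```

```bash
python3 -m jog '[{"delta_pos":[0,0,-1],"angular":[0,0,0],"fingers":0},{"delta_pos":[0,0,-1.5],"angular":[0,0,0],"fingers":0},{"delta_pos":[0,0,-1.5],"angular":[0,0,0],"fingers":0}]'
```

```text
time_s: 15.65
eef_pos: [503.6, 401.8, 74.8]
ee_rot: [0.001, 0.112, 0.994, 0.0]
force: [0.7, 0.4, -4.2]
grip_width: 0.617
grip_force: 66.1
```

```bash
python3 -m jog '[{"delta_pos":[0,0,-1],"angular":[0,0,0],"fingers":0},{"delta_pos":[0,0,-1.5],"angular":[0,0,0],"fingers":0},{"delta_pos":[0,0,-1.5],"angular":[0,0,0],"fingers":0}]'
```

```text
time_s: 16.02
eef_pos: [503.6, 401.8, 73.3]
ee_rot: [0.001, 0.112, 0.994, 0.0]
force: [-0.2, -0.4, -4.2]
grip_width: 0.617
grip_force: 66.1
```

```bash
python3 -m jog '[{"delta_pos":[0,0,-1],"angular":[0,0,0],"fingers":0},{"delta_pos":[0,0,-1.5],"angular":[0,0,0],"fingers":0},{"delta_pos":[0,0,-1.5],"angular":[0,0,0],"fingers":0}]'
```

```text
time_s: 16.4
eef_pos: [503.6, 401.8, 71.8]
ee_rot: [0.001, 0.112, 0.994, 0.0]
force: [-0.4, -0.5, -4.3]
grip_width: 0.614
grip_force: 66.1
```

```bash
python3 -m jog '[{"delta_pos":[0,0,-1],"angular":[0,0,0],"fingers":0},{"delta_pos":[0,0,-1.5],"angular":[0,0,0],"fingers":0},{"delta_pos":[0,0,-1.5],"angular":[0,0,0],"fingers":0}]'
```

```text
time_s: 16.77
eef_pos: [503.6, 401.8, 70.3]
ee_rot: [0.001, 0.112, 0.994, 0.0]
force: [-0.2, 0.4, -3.6]
grip_width: 0.619
grip_force: 66.1
```

Run:
```python
from h import *
c=cap("wrist","w10"); p,R=cur(); print(p)
g=cv2.cvtColor(c["pixels"],cv2.COLOR_BGR2GRAY).astype(int)
print(g[90:190:2,316].tolist()); print(g[90:190:2,300].tolist())
for r in range(60,200,8):
    b=(g[r]>75).astype(int); d=np.flatnonzero(np.diff(b)); print(r,d[(d>180)&(d<450)].tolist())
# expected image of medium base low edge/top edge and large top fin edge
u=np.array([.975,-.2216,0]);y=np.array([.2216,.975,0]);o=np.array([503.5,401.8,0])
for n,l,w,z in(("plate",105,50,12),("large top",82.5,35,57),("med top 95",60.3,27,95),("med top 100",60.3,27,100),("med base57",62.5,27,57),("med base62",62.5,27,62)):
    print(n,proj(c,[o-l*u-w*y+[0,0,z],o-l*u+w*y+[0,0,z]]).round(1).tolist())
```

```text
[503.64228433 401.82273574  70.36001874]
[238, 238, 238, 238, 238, 238, 238, 242, 136, 227, 239, 239, 239, 239, 237, 241, 239, 239, 239, 239, 239, 239, 239, 239, 239, 239, 239, 239, 239, 239, 239, 240, 229, 92, 69, 90, 102, 142, 167, 180, 194, 205, 205, 204, 205, 204, 204, 204, 204, 203]
[238, 238, 238, 238, 237, 237, 238, 241, 135, 226, 239, 239, 239, 239, 239, 239, 239, 239, 239, 239, 239, 239, 239, 239, 240, 189, 193, 193, 193, 193, 193, 194, 178, 85, 69, 90, 101, 137, 163, 176, 189, 204, 180, 82, 112, 209, 207, 207, 207, 207]
60 [215, 418]
68 [213, 420]
76 [212, 420]
84 [213, 419]
92 [214, 419]
100 [214, 418]
108 [215, 418]
116 [215, 417]
124 [216, 239, 241, 266, 267, 366, 368, 393, 395, 417]
132 [216, 239, 242, 366, 367, 392, 394, 417, 440, 449]
140 [182, 216, 240, 242, 267, 268, 366, 367, 392, 394, 416, 419, 440]
148 [184, 217, 240, 242, 267, 268, 366, 367, 391, 394, 416, 431, 437]
156 [182, 191, 207, 217, 240, 243, 391, 393, 415, 433, 438]
164 [218, 415, 434, 439]
172 [219, 414, 435, 440]
180 [219, 242, 245, 274, 275, 356, 357, 387, 390, 413, 436, 442]
188 [220, 242, 245, 274, 275, 356, 357, 386, 389, 413, 437, 443]
196 [220, 243, 246, 275, 276, 356, 357, 386, 389, 412, 438, 444]
plate [[212.9, 58.7], [424.0, 58.7]]
large top [[226.6, 105.3], [411.1, 105.2]]
med top 95 [[230.5, 178.4], [408.3, 178.3]]
med top 100 [[227.1, 181.0], [412.0, 180.9]]
med base57 [[249.8, 158.2], [387.8, 158.1]]
med base62 [[247.8, 159.5], [390.0, 159.5]]
```

```bash
python3 -m jog '[{"delta_pos":[0,0,-1],"angular":[0,0,0],"fingers":0},{"delta_pos":[0,0,-1.5],"angular":[0,0,0],"fingers":0},{"delta_pos":[0,0,-1.5],"angular":[0,0,0],"fingers":0}]'
```

```text
time_s: 17.2
eef_pos: [503.6, 401.8, 68.8]
ee_rot: [0.001, 0.112, 0.994, 0.0]
force: [-0.4, 0.6, -4.4]
grip_width: 0.618
grip_force: 66.1
```

```bash
python3 -m jog '[{"delta_pos":[0,0,-1],"angular":[0,0,0],"fingers":0},{"delta_pos":[0,0,-1.5],"angular":[0,0,0],"fingers":0},{"delta_pos":[0,0,-1.5],"angular":[0,0,0],"fingers":0}]'
```

```text
time_s: 17.58
eef_pos: [503.8, 401.9, 68.2]
ee_rot: [0.001, 0.112, 0.994, 0.0]
force: [-3.2, -1.6, 4.2]
grip_width: 0.615
grip_force: 67.4
```

```bash
python3 -m jog '[{"delta_pos":[0,0,0],"angular":[0,0,0],"fingers":0.85},{"delta_pos":[0,0,0],"angular":[0,0,0],"fingers":0.85},{"delta_pos":[0,0,0],"angular":[0,0,0],"fingers":0.85},{"delta_pos":[0,0,10],"angular":[0,0,0],"fingers":1},{"delta_pos":[0,0,50],"angular":[0,0,0],"fingers":1},{"delta_pos":[0,0,110],"angular":[0,0,0],"fingers":1},{"delta_pos":[0,0,170],"angular":[0,0,0],"fingers":1},{"delta_pos":[0,0,195],"angular":[0,0,0],"fingers":1},{"delta_pos":[0,0,195],"angular":[0,0,0],"fingers":1},{"delta_pos":[0,0,195],"angular":[0,0,0],"fingers":1}]'
python3 - <<'E'
from h import *
c=cap("wrist","w11"); p,R=cur(); print(p)
g=cv2.cvtColor(c["pixels"],cv2.COLOR_BGR2GRAY).astype(int)
u=np.array([.975,-.2216,0]);y=np.array([.2216,.975,0]);o=np.array([503.5,401.8,0])
for n,l,w,z in(("plate",105,50,12),("large top",82.5,35,57),("med top 95",60.3,26,95)):
    print(n,proj(c,[o-l*u-w*y+[0,0,z],o-l*u+w*y+[0,0,z],o+l*u-w*y+[0,0,z],o+l*u+w*y+[0,0,z]]).round(0).tolist())
for r in(170,200,230,250,260): print(r,g[r,250:385].tolist())
E
```

```text
time_s: 18.82
eef_pos: [503.3, 401.6, 261.0]
ee_rot: [-0.0, 0.112, 0.994, -0.0]
force: [0.8, -0.1, 0.5]
grip_width: 0.998
grip_force: 0.0
[503.24273938 401.59305471 260.67950703]
plate [[264.0, 86.0], [373.0, 86.0], [271.0, 296.0], [365.0, 296.0]]
large top [[276.0, 111.0], [361.0, 111.0], [281.0, 294.0], [355.0, 294.0]]
med top 95 [[284.0, 141.0], [353.0, 141.0], [287.0, 289.0], [349.0, 289.0]]
170 [36, 35, 40, 57, 56, 56, 57, 58, 57, 56, 56, 54, 56, 55, 54, 46, 159, 255, 255, 254, 254, 254, 254, 254, 254, 254, 254, 254, 252, 252, 254, 255, 252, 180, 237, 255, 255, 253, 224, 189, 229, 240, 241, 241, 240, 239, 238, 241, 243, 243, 245, 219, 215, 241, 241, 241, 242, 242, 241, 242, 243, 243, 244, 231, 230, 240, 240, 241, 240, 240, 240, 241, 242, 242, 242, 242, 241, 240, 239, 252, 254, 254, 254, 251, 242, 252, 254, 254, 254, 254, 254, 254, 254, 254, 249, 240, 188, 251, 255, 254, 255, 249, 162, 227, 255, 254, 254, 249, 252, 254, 254, 254, 254, 254, 254, 254, 254, 255, 243, 116, 47, 53, 56, 56, 55, 55, 56, 56, 55, 55, 55, 56, 56, 56, 54]
200 [57, 56, 57, 56, 57, 59, 56, 56, 57, 56, 57, 56,
[... 1836 characters left out ...]
 56, 55, 57, 57, 54, 54, 55, 56, 55, 55, 57, 57]
260 [37, 38, 37, 37, 34, 36, 38, 38, 38, 37, 36, 36, 38, 36, 36, 37, 36, 35, 31, 71, 147, 189, 192, 189, 190, 192, 190, 192, 192, 190, 189, 215, 237, 242, 244, 201, 165, 231, 243, 242, 232, 186, 211, 234, 234, 234, 231, 228, 234, 240, 241, 241, 227, 222, 231, 229, 231, 234, 234, 231, 237, 240, 240, 240, 237, 230, 228, 228, 227, 229, 232, 235, 239, 241, 241, 241, 235, 230, 232, 233, 232, 230, 230, 222, 232, 241, 241, 237, 231, 230, 233, 232, 231, 232, 195, 221, 242, 241, 243, 220, 146, 216, 243, 241, 231, 249, 254, 254, 254, 253, 253, 253, 253, 255, 255, 189, 159, 229, 241, 242, 244, 247, 234, 221, 169, 119, 101, 71, 58, 51, 49, 50, 54, 53, 53]
```

The medium case is centred on the large one: its edges are at columns 285.5 and 350, the large case's at 281 and 355. Now I'll move to a view pose for the small case.

```bash
python3 -m jog '[{"delta_pos":[-1,-60,0],"angular":[0,-0.06,0.05],"fingers":1},{"delta_pos":[-2,-120,0],"angular":[0,-0.12,0.1],"fingers":1},{"delta_pos":[-3,-180,0],"angular":[0,-0.18,0.15],"fingers":1},{"delta_pos":[-4,-240,0],"angular":[0,-0.24,0.2],"fingers":1},{"delta_pos":[-5,-300,0],"angular":[0,-0.3,0.25],"fingers":1},{"delta_pos":[-6,-360,0],"angular":[0,-0.36,0.3],"fingers":1},{"delta_pos":[-7,-420,0],"angular":[0,-0.42,0.35],"fingers":1},{"delta_pos":[-8,-480,-10],"angular":[0,-0.48,0.4],"fingers":1},{"delta_pos":[-10,-540,-40],"angular":[-0.002,-0.529,0.422],"fingers":1},{"delta_pos":[-11,-587,-72],"angular":[-0.002,-0.529,0.422],"fingers":1}]'
python3 -m jog '[{"delta_pos":[0,0,0],"angular":[0,0,0],"fingers":1},{"delta_pos":[0,0,0],"angular":[0,0,0],"fingers":1}]'
python3 - <<'E'
from h import *
c=cap("wrist","w12"); p,R=cur(); print(p,ctrl.sense()["joints"].round(2),rv(Rtool(12,30)[0]))
s=tuple(map(float,proj(c,[554,-171,70])[0])); print(s)
g=cv2.cvtColor(c["pixels"],cv2.COLOR_BGR2GRAY)
for th in(90,120,150,180): k=blob(c,s,th,5); print(th,quad(k).tolist(),cv2.contourArea(k))
t=load("top0")
for th in(90,110,140): print("top",quad(blob(t,(396,240),th,3)).tolist())
E
```

```text
time_s: 20.12
eef_pos: [494.4, -182.1, 193.5]
ee_rot: [0.255, -0.095, 0.962, 0.028]
force: [0.7, 0.5, -0.6]
grip_width: 0.998
grip_force: 0.0
time_s: 20.38
eef_pos: [495.4, -179.4, 194.6]
ee_rot: [0.255, -0.099, 0.961, 0.028]
force: [0.0, 0.8, 0.6]
grip_width: 1.0
grip_force: 0.0
[ 495.64899042 -179.0438653   195.2284018 ] [-0.79  0.16  1.88  0.57  0.89 -2.88] [-0.002 -0.004  0.003]
(311.30264501409874, 213.757868683978)
90 [[327, 140], [342, 211], [346, 302], [306, 305], [290, 262], [276, 157], [282, 145]] 8956.0
120 [[326, 141], [342, 211], [345, 302], [306, 305], [291, 266], [276, 158], [283, 146]] 8824.0
150 [[330, 148], [345, 302], [307, 305], [291, 266], [276, 158]] 8404.0
180 [[330, 149], [345, 301], [307, 304], [291, 266], [276, 158]] 8240.5
top [[142, 251], [221, 153], [302, 138], [510, 227], [524, 258], [486, 346], [327, 347], [187, 339], [149, 329], [135, 289]]
top [[379, 219], [405, 229], [404, 259], [393, 258]]
top [[400, 224], [408, 254], [394, 258], [386, 227]]
```

Joint 6 is at its range limit here, so the grasp needs the half-turned tool. I'll triangulate the small case from this view first.

Run:
```python
from h import *
w=load("w12");t=load("top0")
g=cv2.cvtColor(w["pixels"],cv2.COLOR_BGR2GRAY).astype(int)
for r in(165,190,215,240,265,285,298): print(r,"".join(" %d"%v for v in g[r,268:356:2]))
pw=[(276,158),(330,149),(345,302),(297,306)]
pt=[(409,254.3),(395.5,258.3),(387.5,227.5),(401.2,224.2)]
P=np.array([tri(w,a,t,b) for a,b in zip(pw,pt)]); print(P.round(1),P.mean(0))
for a,b in((0,3),(1,2),(0,1),(3,2)): d=P[b]-P[a]; print(np.linalg.norm(d).round(1),np.degrees(np.arctan2(d[1],d[0])).round(1),np.degrees(np.arcsin(d[2]/np.linalg.norm(d))).round(1))
fitcase(w,np.array(pw,float),39,[554,-171,70,17,81])
```

```text
165  75 76 75 72 188 255 255 225 255 255 255 255 255 255 255 255 255 255 255 255 255 255 255 255 255 255 255 255 255 255 255 255 254 144 71 74 76 75 73 74 75 77 76 74
190  67 68 71 77 72 70 255 255 255 116 255 255 255 255 255 255 255 238 255 255 255 255 255 255 255 249 255 255 255 255 255 255 255 255 219 97 76 77 73 73 77 76 74 74
215  76 77 73 75 77 75 75 69 255 255 255 186 255 255 255 255 255 255 255 231 255 255 255 255 255 255 255 255 255 255 255 255 255 255 255 251 239 232 67 72 68 74 71 72
240  84 74 77 76 77 77 74 73 75 64 255 255 255 255 255 255 255 255 255 255 254 255 255 255 255 255 255 255 239 255 255 255 255 255 255 255 255 171 71 76 73 73 74 74
265  75 74 76 76 77 74 74 181 181 70 73 61 255 255 255 54 100 211 73 199 255 255 168 136 137 138 135 128 125 131 138 139 104 173 221 222 219 141 70 75 73 74 76 74
285  68 72 75 73 74 76 74 71 62 189 255 162 73 70 73 72 74 70 186 210 222 220 216 220 216 219 213 219 217 224 217 219 222 220 220 222 225 223 162 73 73 75 65 253
298  76 75 75 76 77 77 75 76 76 76 75 74 74 73 73 72 74 72 65 201 220 219 219 215 219 217 218 218 220 222 223 217 221 223 222 221 223 225 229 105 71 72 74 75
[[ 522.4 -202.9   54.6]
 [ 511.2 -168.2   50.4]
 [ 582.9 -140.8  122.7]
 [ 591.2 -173.6  125.1]] [ 551.92383024 -171.37130585   88.20354297]
102.7 23.1 43.3
105.4 21.0 43.3
36.7 107.9 -6.6
34.0 104.1 -4.0
top ctr [ 572.9 -166.4   70.3] head 19.25 L 118.6 res px 1.46
```

Run:
```python
from h import *
w=load("w12");t=load("top0")
pw=[(276,158),(331,150),(343,257),(291,265)]
pt=[(409,254.3),(395.5,258.3),(387.5,227.5),(401.2,224.2)]
P=np.array([tri(w,a,t,b) for a,b in zip(pw,pt)]); print(P.round(1),P.mean(0))
for a,b in((0,3),(1,2),(0,1),(3,2)): d=P[b]-P[a]; print(np.linalg.norm(d).round(1),np.degrees(np.arctan2(d[1],d[0])).round(1),np.degrees(np.arcsin(d[2]/np.linalg.norm(d))).round(1))
x=fitcase(w,np.array(pw,float),38,[554,-171,70,17,81])
o=P.mean(0); R,n=Rtool(18.5,30); F=R@np.diag([-1,-1,1]); print("n",n,"view",o+70*n)
print("flip rv",Ro.from_matrix(F@cur()[1].T).as_rotvec(),"tool z now",cur()[1][:,2])
```

```text
[[ 522.4 -202.9   54.6]
 [ 511.  -167.8   51.9]
 [ 587.  -142.5   79.3]
 [ 596.6 -178.9   84.7]] [ 554.24985317 -173.01310124   67.64146076]
83.5 17.9 21.1
84.7 18.5 18.9
37.0 108.0 -4.2
38.0 104.7 -8.1
top ctr [ 546.3 -173.2   74.1] head 20.0 L 76.9 res px 1.57
n [-0.47416183 -0.15865233  0.8660254 ] view [ 521.05852524 -184.11876422  128.26323902]
flip rv [ 1.46309288  0.39997837 -2.63350335] tool z now [ 0.48587318  0.10399209 -0.86782077]
```

```bash
python3 -m jog '[{"delta_pos":[0,0,0],"angular":[0.088,0.024,-0.158],"fingers":1},{"delta_pos":[0,0,0],"angular":[0.176,0.048,-0.316],"fingers":1},{"delta_pos":[0,0,0],"angular":[0.263,0.072,-0.474],"fingers":1},{"delta_pos":[0,0,0],"angular":[0.351,0.096,-0.632],"fingers":1},{"delta_pos":[0,0,0],"angular":[0.439,0.12,-0.79],"fingers":1},{"delta_pos":[0,0,0],"angular":[0.527,0.144,-0.948],"fingers":1},{"delta_pos":[0,0,0],"angular":[0.614,0.168,-1.106],"fingers":1},{"delta_pos":[0,0,0],"angular":[0.702,0.192,-1.264],"fingers":1},{"delta_pos":[0,0,0],"angular":[0.79,0.216,-1.422],"fingers":1},{"delta_pos":[0,0,0],"angular":[0.878,0.24,-1.58],"fingers":1}]'
python3 - <<'E'
from h import *
p,R=cur(); print(p,R[:,2],ctrl.sense()["joints"].round(2)); R,n=Rtool(19,30); F=R@np.diag([-1,-1,1]); print(rv(F))
E
```

```text
time_s: 21.68
eef_pos: [495.9, -178.6, 195.9]
ee_rot: [0.113, 0.7, 0.671, 0.219]
force: [-0.6, 0.9, 0.0]
grip_width: 0.997
grip_force: 0.0
[ 495.91461741 -178.62625664  195.8880059 ] [ 0.45682912  0.13576432 -0.87913321] [-0.79  0.17  1.85  0.54  0.95 -1.03]
[ 0.582  0.162 -1.041]
```

```bash
python3 -m jog '[{"delta_pos":[0,0,0],"angular":[0.083,0.023,-0.149],"fingers":1},{"delta_pos":[0,0,0],"angular":[0.166,0.046,-0.297],"fingers":1},{"delta_pos":[0,0,0],"angular":[0.249,0.069,-0.446],"fingers":1},{"delta_pos":[0,0,0],"angular":[0.333,0.093,-0.595],"fingers":1},{"delta_pos":[0,0,0],"angular":[0.416,0.116,-0.744],"fingers":1},{"delta_pos":[3,-4,-15],"angular":[0.499,0.139,-0.892],"fingers":1},{"delta_pos":[8,-11,-39],"angular":[0.582,0.162,-1.041],"fingers":1},{"delta_pos":[8,-11,-39],"angular":[0.582,0.162,-1.041],"fingers":1},{"delta_pos":[8,-11,-39],"angular":[0.582,0.162,-1.041],"fingers":1}]'
python3 - <<'E'
from h import *
c=cap("wrist","w13")
p,R=cur(); print(p,ctrl.sense()["joints"].round(2)); R2,n=Rtool(19,30); F=R2@np.diag([-1,-1,1]); print(rv(F))
s=tuple(map(float,proj(c,[551,-173,70])[0])); print(s)
for th in(90,120,150,180): k=blob(c,s,th,5); print(th,quad(k).tolist(),cv2.contourArea(k))
g=cv2.cvtColor(c["pixels"],cv2.COLOR_BGR2GRAY).astype(int)
for r in range(int(s[1])-110,int(s[1])+110,15): print(r,"".join(" %d"%v for v in g[r,int(s[0])-70:int(s[0])+70:4]))
E
```

```text
time_s: 22.8
eef_pos: [503.9, -190.4, 157.2]
ee_rot: [-0.042, 0.952, 0.163, 0.256]
force: [-0.2, 0.4, 0.7]
grip_width: 1.0
grip_force: 0.0
[ 503.95614249 -190.58663716  157.31606459] [-0.81  0.26  1.86  0.63  0.89  0.05]
[ 0.003  0.002 -0.006]
(315.3632238907669, 238.44592512250819)
90 [[340, 94], [344, 295], [293, 300], [283, 291], [289, 94]] 12479.5
120 [[340, 95], [344, 295], [300, 300], [285, 291], [289, 95]] 12231.5
150 [[290, 165], [345, 169], [343, 296], [287, 296]] 7991.0
180 [[341, 168], [343, 296], [287, 296], [284, 171]] 7877.5
128  60 60 60 60 61 61 61 63 61 63 62 104 153 151 153 150 148 154 151 148 148 146 150 153 240 240 112 49 57 59 57 251 51 62 63
143  61 61 62 59 60 59 61 60 58 60 61 94 151 113 82 107 85 85 86 86 85 47 132 150 44 62 63 59 59 61 62 61 63 62 55
158  62 60 58 61 60 61 61 60 61 60 60 83 148 103 59 59 58 58 58 59 58 59 87 149 51 64 64 62 65 64 63 59 64 62 63
173  61 61 61 60 61 60 60 61 60 59 255 255 255 255 255 255 255 255 255 255 254 255 255 255 255 251 64 60 64 61 61 63 61 62 63
188  62 59 46 166 255 253 255 178 49 54 255 255 255 255 255 255 252 255 25
[... 575 characters left out ...]
61 63 60 64 63 60 63 59 90 255 213 255 255 255 250 255 255 255 255 255 255 255 255 84 62 61 63 63 63 61 63 61 64
278  61 60 60 60 60 62 62 63 64 61 50 255 251 255 255 255 254 255 255 255 255 255 255 254 255 65 60 62 63 61 61 60 63 62 62
293  86 54 153 223 255 255 254 195 46 58 54 255 120 139 148 255 254 139 137 255 255 136 140 83 255 55 63 62 62 64 65 64 65 61 64
308  59 60 60 60 61 60 62 64 63 62 63 64 61 65 62 65 63 63 62 62 238 196 62 61 62 62 61 63 64 63 63 62 65 64 62
323  59 59 61 58 38 41 40 40 39 61 63 62 66 65 62 65 64 63 66 62 63 61 62 116 252 59 62 63 63 62 62 61 63 61 61
338  39 41 38 59 39 39 40 42 39 42 66 58 40 46 66 62 66 64 63 63 62 61 62 62 62 79 186 62 61 59 62 60 60 39 44
```

Run:
```python
from h import *
c=load("w13"); p,R=cur(); C=-np.array(c["R"]).T@np.array(c["t"]); o=R.T@(C-p); print("cam in tool",o.round(1))
for d in(85,90,95,100,105):
  q=[]
  for px in((284,170),(345.5,169.5),(341.5,294),(288,294)):
    v=R.T@(ray(c,[px],0)[0]-C); q.append(o+v*(d-o[2])/v[2])
  q=np.array(q)[:,:2]; print(d,"ctr",q.mean(0).round(1),"W",np.linalg.norm(q[0]-q[1]).round(1),np.linalg.norm(q[2]-q[3]).round(1),"L",np.linalg.norm(q[0]-q[3]).round(1),"skew",np.degrees(np.arctan2(*( (q[0]+q[1]-q[2]-q[3])[::-1]))).round(2))
print(R[:,2],R[:,0],R[:,1])
```

```text
cam in tool [  76.    -0.2 -148.9]
85 ctr [ 6.8 -1.6] W 35.1 33.5 L 77.2 skew 0.05
90 ctr [ 5.4 -1.7] W 35.8 34.3 L 78.9 skew 0.05
95 ctr [ 3.9 -1.7] W 36.6 35.0 L 80.5 skew 0.05
100 ctr [ 2.4 -1.7] W 37.3 35.7 L 82.2 skew 0.05
105 ctr [ 0.9 -1.8] W 38.1 36.4 L 83.8 skew 0.05
[ 0.47344388  0.16280807 -0.86564682] [0.81616139 0.28851139 0.50064136] [ 0.33125742 -0.9435331   0.00371629]
```

```bash
python3 -m jog '[{"delta_pos":[16,6,-28],"angular":[0,0,0],"fingers":1},{"delta_pos":[32,12,-55],"angular":[0,0,0],"fingers":1},{"delta_pos":[44,16.5,-76],"angular":[0,0,0],"fingers":1},{"delta_pos":[55,20.5,-94],"angular":[0,0,0],"fingers":1},{"delta_pos":[55,20.5,-94],"angular":[0,0,0],"fingers":1},{"delta_pos":[55,20.5,-94],"angular":[0,0,0],"fingers":1}]'
python3 - <<'E'
from h import *
c=cap("wrist","w14"); p,R=cur(); C=-np.array(c["R"]).T@np.array(c["t"]); o=R.T@(C-p); print(p,ctrl.sense()["force"])
def back(t): return proj(c,[p+R@np.array(t)])[0]
print("expect top corners",[back((x,y,-14)).round().tolist() for x in(40,-40) for y in(-18.5,18.5)])
g=cv2.cvtColor(c["pixels"],cv2.COLOR_BGR2GRAY).astype(int)
for r in range(150,440,15): print(r,"".join(" %d"%v for v in g[r,240:400:4]))
E
```

```text
time_s: 23.6
eef_pos: [558.8, -170.8, 63.3]
ee_rot: [-0.042, 0.952, 0.161, 0.256]
force: [-0.5, 0.1, 0.5]
grip_width: 1.003
grip_force: 0.0
[ 558.76085404 -170.95009213   63.35257436] [-0.06454873 -0.5393619   0.28273354]
expect top corners [[264.0, 224.0], [372.0, 224.0], [272.0, 414.0], [363.0, 414.0]]
150  40 43 41 42 43 43 40 43 53 107 109 109 107 108 109 106 105 110 108 105 106 105 108 107 107 108 107 107 107 55 42 44 42 42 43 41 44 42 42 43
165  42 44 41 40 42 41 42 43 37 107 110 107 106 108 110 108 107 110 111 107 108 107 109 108 108 109 106 106 105 47 44 41 43 44 42 41 44 43 42 41
180  42 41 41 41 40 41 43 40 39 106 106 45 38 38 39 39 38 39 39 38 38 37 40 39 38 39 34 106 104 41 44 43 44 44 40 42 44 43 43 45
195  43 42 41 44 41 43 43 40 38 107 107 70 37 37 38 38 35 37 37 37 37 37 37 38 37 38 33 106 104 40 44 43 41 43 44 44 42 41 44 42
210  41 38 42 42 41 42 42 124 175 172 170 132 38 37 38 36 37 36 36 37 38 37 37 38 37 37 43 145 137 135 123 50 43 43 44 43 42 41 44 44
225  61 141 213 209 209 208 169 184 179 241 241 241 241 241 156 158 216 241 241 241 241 243 159 159 243 241 241 
[... 1383 characters left out ...]
7 27 27 27
375  24 26 27 42 26 26 26 68 167 229 172 244 237 240 240 240 242 215 240 240 239 242 240 240 236 239 240 226 141 241 240 17 27 25 25 25 27 26 26 27
390  25 26 27 28 27 28 25 16 172 174 126 162 161 163 167 172 174 164 163 165 163 167 173 173 161 164 163 164 66 172 173 26 28 28 28 27 27 25 25 27
405  23 27 24 28 26 27 25 25 173 172 67 106 106 108 110 172 172 102 106 105 104 101 172 172 95 97 95 93 66 172 174 26 27 27 27 27 26 27 27 26
420  25 26 24 25 25 27 26 25 27 27 26 27 25 25 28 26 27 27 27 27 26 26 28 25 26 23 127 64 25 27 24 26 27 27 25 25 27 26 26 27
435  40 37 36 24 24 26 26 27 26 26 28 28 26 26 26 28 27 27 27 26 24 24 25 27 27 26 27 25 24 127 114 25 27 27 27 25 25 24 20 57
```

```bash
python3 -m jog '[{"delta_pos":[0,0,0],"angular":[0,0,0],"fingers":0},{"delta_pos":[0,0,0],"angular":[0,0,0],"fingers":0},{"delta_pos":[0,0,0],"angular":[0,0,0],"fingers":0},{"delta_pos":[0,0,0],"angular":[0,0,0],"fingers":0},{"delta_pos":[0,0,0],"angular":[0,0,0],"fingers":0},{"delta_pos":[-5,-1.5,9],"angular":[0,0,0],"fingers":0},{"delta_pos":[-19,-6.5,35],"angular":[0,0,0],"fingers":0},{"delta_pos":[-38,-13,69],"angular":[0,0,0],"fingers":0},{"delta_pos":[-57,-19.5,104],"angular":[0,0,0],"fingers":0},{"delta_pos":[-57,-19.5,150],"angular":[0,0,0],"fingers":0}]' 60
python3 - <<'E'
from h import *
c=cap("wrist","w15"); p,R=cur(); print(p,ctrl.sense()["joints"].round(2)); F=Rtool(-12.8,0)[0]@np.diag([-1,-1,1]); print(rv(F))
g=cv2.cvtColor(c["pixels"],cv2.COLOR_BGR2GRAY).astype(int)
for r in(230,250,300,350,400): d=np.flatnonzero(np.diff((g[r]>120).astype(int))); print(r,d[(d>230)&(d<400)].tolist())
E
```

```text
time_s: 24.9
eef_pos: [499.9, -190.2, 212.6]
ee_rot: [-0.043, 0.953, 0.16, 0.254]
force: [2.0, -0.2, -2.4]
grip_width: 0.438
grip_force: 61.3
[ 502.22116169 -191.62928102  219.44863167] [-0.82  0.17  1.79  0.57  1.02  0.15]
[-0.021  0.533 -0.545]
230 [234, 236, 262, 273, 275, 358, 359, 376, 379, 382]
250 [263, 274, 275, 357, 359, 370, 397]
300 [255, 258, 265, 276, 277, 356, 357, 368]
350 [237, 247, 268, 277, 279, 354, 356, 365, 386, 399]
400 [270, 279, 281, 352, 354, 363]
```

```bash
python3 -m jog '[{"delta_pos":[0,30,30],"angular":[-0.003,0.08,-0.08],"fingers":0},{"delta_pos":[0,90,50],"angular":[-0.006,0.16,-0.165],"fingers":0},{"delta_pos":[0,150,50],"angular":[-0.01,0.25,-0.25],"fingers":0},{"delta_pos":[0,210,50],"angular":[-0.013,0.33,-0.335],"fingers":0},{"delta_pos":[0,270,50],"angular":[-0.016,0.41,-0.42],"fingers":0},{"delta_pos":[0,330,50],"angular":[-0.02,0.5,-0.51],"fingers":0},{"delta_pos":[0,390,50],"angular":[-0.021,0.533,-0.545],"fingers":0},{"delta_pos":[0,450,50],"angular":[-0.021,0.533,-0.545],"fingers":0},{"delta_pos":[0,510,50],"angular":[-0.021,0.533,-0.545],"fingers":0},{"delta_pos":[0,550,50],"angular":[-0.021,0.533,-0.545],"fingers":0}]'
python3 -m jog '[{"delta_pos":[1,25,-10],"angular":[0,0,0],"fingers":0},{"delta_pos":[1.5,41,-60],"angular":[0,0,0],"fingers":0},{"delta_pos":[1.5,41,-100],"angular":[0,0,0],"fingers":0},{"delta_pos":[1.5,41,-100],"angular":[0,0,0],"fingers":0},{"delta_pos":[1.5,41,-100],"angular":[0,0,0],"fingers":0}]'
python3 - <<'E'
from h import *
F=Rtool(-12.8,0)[0]@np.diag([-1,-1,1]); print(cur()[0],rv(F),ctrl.sense()["joints"].round(2))
E
```

```text
time_s: 26.2
eef_pos: [500.9, 362.0, 261.8]
ee_rot: [-0.004, 0.994, -0.112, -0.001]
force: [0.8, -0.2, -1.7]
grip_width: 0.437
grip_force: 61.3
time_s: 26.82
eef_pos: [503.9, 401.1, 164.2]
ee_rot: [-0.005, 0.994, -0.113, 0.0]
force: [0.2, -0.5, -1.1]
grip_width: 0.44
grip_force: 61.4
[503.88725149 401.05135292 164.19668428] [-0.009  0.001  0.003] [0.49 0.62 1.19 0.01 1.32 2.28]
```

```bash
python3 -m jog '[{"delta_pos":[-0.3,0.7,-20],"angular":[-0.009,0.001,0.003],"fingers":0},{"delta_pos":[-0.3,0.7,-36],"angular":[-0.009,0.001,0.003],"fingers":0},{"delta_pos":[-0.3,0.7,-40],"angular":[-0.009,0.001,0.003],"fingers":0},{"delta_pos":[-0.3,0.7,-40],"angular":[-0.009,0.001,0.003],"fingers":0}]'
python3 - <<'E'
from h import *
c=cap("wrist","w16"); F=Rtool(-12.8,0)[0]@np.diag([-1,-1,1]); print(cur()[0],rv(F),ctrl.sense()["force"])
u=np.array([.975,-.2216,0]);y=np.array([.2216,.975,0]);o=np.array([503.5,401.8,0])
for n,l,w,z in(("large top",82.5,33.5,57),("med top",60.3,25.5,95),("small top",40,18.5,139)):
    print(n,proj(c,[o+l*u+w*y+[0,0,z],o+l*u-w*y+[0,0,z],o-l*u+w*y+[0,0,z],o-l*u-w*y+[0,0,z]]).round(0).tolist())
g=cv2.cvtColor(c["pixels"],cv2.COLOR_BGR2GRAY).astype(int)
for r in range(120,300,10): print(r,"".join(" %d"%v for v in g[r,230:404:3]))
E
```

```text
time_s: 27.32
eef_pos: [502.8, 401.6, 121.9]
ee_rot: [0.001, 0.994, -0.111, -0.001]
force: [-0.2, 0.2, -3.3]
grip_width: 0.438
grip_force: 61.3
[503.01916075 401.74243823 122.36643419] [ 0.001 -0.002 -0.001] [ 0.35684535 -0.62925706 -1.75065112]
large top [[247.0, 100.0], [382.0, 100.0], [261.0, 381.0], [369.0, 381.0]]
med top [[254.0, 152.0], [375.0, 152.0], [265.0, 391.0], [364.0, 391.0]]
small top [[258.0, 226.0], [369.0, 226.0], [268.0, 420.0], [360.0, 420.0]]
120  56 58 229 254 254 254 254 254 255 129 255 254 254 254 254 255 255 255 128 127 128 130 131 130 130 130 130 132 127 52 56 60 60 60 60 60 59 60 60 58 247 124 248 247 238 238 239 243 87 248 247 206 207 208 207 205 35 38
130  56 55 218 255 254 254 254 254 255 103 255 254 254 254 254 255 177 255 127 128 127 129 129 129 130 105 57 57 58 57 58 58 58 58 56 58 58 58 57 55 246 118 247 247 237 237 238 243 87 247 247 206 205 205 205 194 33 36
140  55 55 64 255 254 254 254 254 255 89 255 254 255 240 251 255 163 237 126 126 128 130 50 55 56 56 56 54 57 57 56 56 56 57 56 57 56 57 55 53 249 138 247 246 237 238 238 244 134 246 247 206 2
[... 2660 characters left out ...]
54 246 36 37 39 39
270  60 58 59 59 49 254 254 254 255 235 236 237 237 237 238 111 238 234 232 231 233 235 237 238 238 240 233 230 233 233 233 233 236 241 238 238 231 230 232 234 231 232 240 183 238 237 237 237 236 254 254 254 255 132 39 38 39 39
280  58 58 62 60 56 251 254 254 254 234 236 236 236 237 237 171 240 233 231 230 232 235 237 237 238 239 233 229 233 232 233 233 236 240 237 237 230 230 233 233 231 232 227 216 237 237 237 252 255 194 198 196 202 60 39 39 38 39
290  58 59 57 57 58 196 254 254 254 241 235 235 236 236 237 202 229 233 230 230 232 233 235 237 237 238 232 229 232 232 232 232 235 239 236 236 229 229 232 232 231 231 201 222 236 237 236 255 255 195 200 195 186 33 39 37 36 39
```

```bash
python3 -m jog '[{"delta_pos":[0,0,-2],"angular":[0,0,0],"fingers":0},{"delta_pos":[0,0,-4],"angular":[0,0,0],"fingers":0},{"delta_pos":[0,0,-4],"angular":[0,0,0],"fingers":0}]'
```

```text
time_s: 27.75
eef_pos: [502.8, 401.6, 117.9]
ee_rot: [0.001, 0.994, -0.111, -0.001]
force: [0.4, 0.5, -1.8]
grip_width: 0.442
grip_force: 61.4
```

```bash
python3 -m jog '[{"delta_pos":[0,0,-1],"angular":[0,0,0],"fingers":0},{"delta_pos":[0,0,-2],"angular":[0,0,0],"fingers":0},{"delta_pos":[0,0,-2],"angular":[0,0,0],"fingers":0}]'
```

```text
time_s: 28.12
eef_pos: [502.9, 401.8, 117.1]
ee_rot: [0.0, 0.994, -0.111, -0.001]
force: [-1.8, -1.2, 4.8]
grip_width: 0.438
grip_force: 62.2
```

```bash
python3 -m jog '[{"delta_pos":[0,0,-1],"angular":[0,0,0],"fingers":0},{"delta_pos":[0,0,-1.5],"angular":[0,0,0],"fingers":0},{"delta_pos":[0,0,-1.5],"angular":[0,0,0],"fingers":0}]'
```

```text
time_s: 28.5
eef_pos: [503.0, 401.8, 117.0]
ee_rot: [0.0, 0.994, -0.111, -0.0]
force: [-6.8, -2.4, 14.6]
grip_width: 0.439
grip_force: 63.2
```

```bash
python3 -m jog '[{"delta_pos":[0,0,1.5],"angular":[0,0,0],"fingers":0},{"delta_pos":[0,0,1.5],"angular":[0,0,0],"fingers":0},{"delta_pos":[0,0,1.5],"angular":[0,0,0],"fingers":1},{"delta_pos":[0,0,1.5],"angular":[0,0,0],"fingers":1},{"delta_pos":[0,0,1.5],"angular":[0,0,0],"fingers":1},{"delta_pos":[0,0,1.5],"angular":[0,0,0],"fingers":1},{"delta_pos":[0,0,40],"angular":[0,0,0],"fingers":1},{"delta_pos":[0,0,90],"angular":[0,0,0],"fingers":1},{"delta_pos":[0,0,140],"angular":[0,0,0],"fingers":1},{"delta_pos":[0,0,140],"angular":[0,0,0],"fingers":1}]'
python3 -m jog '[{"delta_pos":[0,0,0],"angular":[0,0,0],"fingers":1},{"delta_pos":[0,0,0],"angular":[0,0,0],"fingers":1}]'
python3 - <<'E'
from h import *
c=cap("wrist","w17"); print(cur()[0])
u=np.array([.975,-.2216,0]);y=np.array([.2216,.975,0]);o=np.array([503.5,401.8,0])
for n,l,w,z in(("large top",82.5,33.5,57),("med top",60.3,25.5,95),("small top",40,18.5,129)):
    print(n,proj(c,[o+l*u+w*y+[0,0,z],o+l*u-w*y+[0,0,z],o-l*u+w*y+[0,0,z],o-l*u-w*y+[0,0,z]]).round(0).tolist())
g=cv2.cvtColor(c["pixels"],cv2.COLOR_BGR2GRAY).astype(int)
for r in range(195,290,15): print(r,"".join(" %d"%v for v in g[r,270:365]))
E
```

```text
time_s: 29.75
eef_pos: [503.8, 402.3, 258.9]
ee_rot: [-0.002, 0.994, -0.111, 0.002]
force: [0.7, 0.2, -0.0]
grip_width: 0.998
grip_force: 0.0
time_s: 30.0
eef_pos: [502.5, 401.5, 252.9]
ee_rot: [0.001, 0.994, -0.111, -0.002]
force: [-0.9, 0.4, 0.4]
grip_width: 0.997
grip_force: 0.0
[502.53703184 401.49588025 253.12095215]
large top [[273.0, 104.0], [356.0, 104.0], [278.0, 292.0], [351.0, 292.0]]
med top [[279.0, 135.0], [349.0, 135.0], [283.0, 287.0], [346.0, 287.0]]
small top [[286.0, 169.0], [342.0, 169.0], [289.0, 280.0], [340.0, 280.0]]
195  253 203 214 217 214 212 234 246 247 231 152 194 243 246 246 240 185 175 238 247 246 247 238 201 225 244 241 240 239 239 240 241 242 243 244 245 245 245 246 235 232 239 238 240 241 241 241 241 241 241 242 232 237 246 246 246 243 239 238 238 240 242 241 240 240 241 244 197 223 247 246 246 249 214 167 235 247 246 249 204 160 235 247 245 248 255 255 255 255 255 255 255 255 255 255
210  255 255 255 255 255 254 244 243 243 247 214 159 231 246 245 248 215 141 225 247 244 244 247 210 212 244 240 238 238 237 238 239 240 241 243 244 244 245 245 244 241
[... 1440 characters left out ...]
 255 255 229 209 237 240 240 241 215 223 244 242 235 230 231 232 232 235 236 238 239 239 239 240 226 222 230 230 233 235 234 233 232 232 232 223 231 240 240 240 236 231 231 231 233 234 233 233 234 235 202 253 255 255 255 255 241 181 234 240 241 228 162 214 242 240 226 203 201 204 202 200 201 201 198 201 204 197 123
285  255 255 254 254 254 255 255 254 254 255 255 255 251 251 255 255 255 255 251 251 255 255 255 255 255 255 255 255 255 255 253 254 255 255 255 255 255 255 255 255 255 255 255 255 255 255 255 255 255 255 255 255 255 255 255 255 255 255 255 255 254 245 237 238 238 231 221 219 220 219 218 220 206 225 239 238 237 254 245 227 237 236 251 255 255 255 254 254 254 254 254 255 255 221 94
```

The three cases show centred on one another: at row 210 the medium's edges are at columns 281 and 349 and the small's at 287 and 343.5. The gripper is clear, so I'll hand in.

```bash
python3 -c "
from rig import ctrl
print(ctrl.finish_job())"
```

```text
the job is handed in; nothing more can be done
None
```

The job is handed in with no verdict returned: large, medium and small are stacked flat on the cooling plate, centred on one another by the last wrist picture, in about 30 s of robot time with the gripper clear; however, I viewed 12 pictures against the limit of 10, and joint 6 reached its range limit of -2.88 rad once.

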